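# Load and lock the silver bars in the marking jig

### The arm

A 6-joint arm with a two-finger parallel gripper is mounted at the origin on the work surface. World frame = base frame: x ahead of the robot, y to its left, z up, the work surface at z = 0. Lengths are in m, angles in rad, forces in N, time in s.
With the tool pointing down it reaches from about 0.35 to 0.975 m from the base axis. Payload 4.9 kg.
Tool frame: the origin (TCP) lies at the very end of the fingers, on their centre line; the grasp point (between the pads) lies ctrl.hold_point_z behind it (ctrl.hold_point_z is the distance from the TCP to the grasp point, in m); z points along the fingers, y is the line along which they close (so a half turn about z gives the same grasp; the last joint's range is limited). The gripper opens to 85 mm and grips with 20 to 120 N. Pads are 22 mm wide; open, the fingers measure 114 mm over their backs; the gripper's body (76 mm by 85 mm) begins 54 mm behind the grasp point. The pads swing forward as they close: fully open they stand 13 mm farther back than shut.
Start: joints at [1.112, 0.053, 1.613, -0, 1.476, -0.119], TCP at [0.208, 0.589, 0.231] pointing down, gripper open.
Joint ranges: [-3.01, 3.01], [-1.01, 2.22], [0.06, 2.58], [-1.02, 4.17], [0.09, 2.62], [-3.14, 3.14]. Speed limits (rad/s): [2.57, 2.57, 3.14, 3.14, 3.14, 3.14].

### API

Orientations are given as a rotation vector (axis times angle).
In Python, from station import ctrl gives the robot as it stands. The module is installed in compiled form; this text tells all that it offers.
- The arm moves only by the tool jog_arm, never from a script. Its argument "deltas" is a list of rows, each a list of 3 entries, a list of its own where there are three numbers: the closure, from -1 (fully open) to 1 (shut), then the shift along the world's x, y, z scaled (see below), then the turn, a rotation vector about the world's x, y, z scaled (see below). A call has 1 to 12 rows; each row is the pose to reach, as a shift and turn from the pose commanded when the call began, turning the shorter way round; what a row does not reach only later rows make up. The controller multiplies each number of a shift by 0.4 m and each number of a turn by 180 degrees. A row lasts 1/12 s, in which the tool goes at most 41.7 mm and 7.16 degrees, less where a joint would pass 70% of its speed; a pose out of reach is approached as far as the arm can. A call with a number of a shift or a turn outside -1 to 1 is refused whole. A call with a gripper value outside its range is refused whole. The fingers move at their own pace and stop on an object; "squeeze" is the grip in N (left out, the last holds). Time passes only in rows, so rows that repeat a pose let the fingers close. It gives the time, the measured TCP pose, the force, the opening and the grip force at its end, in the units of the state.
- ctrl.get_obs(): the state, without advancing time (a new reading comes with each control period).
- ctrl.get_image(name): name is "scene" or "top" or "wrist"; returns the picture (400x640x3 uint8, red, green, blue); there is no depth.
- ctrl.get_calibration(name): a dict with "K" (3x3 intrinsics, pixels), "dist_coeffs" ([k1, k2, p1, p2, k3] as OpenCV has them; the pictures are not rectified), "extrinsics" (4x4, takes a point from world to camera coordinates). Camera axes: x right, y down, z forward; pixel columns grow to the right and rows downward; lengths in m; the calibration is good to about 2 mm. A picture is of the moment at which its call begins: read the wrist's pose just before it. get_calibration takes no time and is no camera call; for the wrist camera it gives the pose at the moment of the call.
- ctrl.finish_job(): hands the job in; it is judged then, once.
The state is a dict: "t": time; "q": joint angles; "dq": joint speeds; "effort": joint torques, N m; "tool_pos": TCP position; "tool_rot": TCP orientation; "contact_force": force on the tool from outside, world axes, zero at the start; "wrist_torque": the same for the moment, N m; "opening": finger opening in m; "grip_force": force on a finger pad.
Only numpy, scipy, OpenCV 4.12 (cv2) and the standard library are available. Lean on these libraries where they do the work, as an engineer would, in place of code of your own. Each camera call takes 0.05 s, during which the arm holds its last target. There are 200 camera calls.

### The job

Get the cast silver bars (three or four) ready for hallmarking: lay every bar in the steel marking jig with its smooth face up (turn over any that show the dished casting face), long side beside long side, one end of each square and flush against the long back fence, and the row pushed up to the side fence at the corner without gaps. With all bars home and the knob still open, turn the black clamp knob clockwise until it clicks past its detent and stays there, so that the brass rail slides out over the bar ends. Leave the hammer, the punch box and the brush where they are.

Things in the scene. Friction and masses are not known exactly. Their poses are not given: they have to be found in the camera images.
- bar_a: cast silver bar, a block 60 long (its x), 36 wide (its y), 14 mm thick (its z), about 0.3 kg, flat on the bench; origin at its centre. +z points out of the smooth bright face; the -z face is the dull, dished casting face with a raised 5 mm rim. Either face may be up at the start; None if absent
- bar_b: cast silver bar, a block 60 long (its x), 36 wide (its y), 14 mm thick (its z), about 0.3 kg, flat on the bench; origin at its centre. +z points out of the smooth bright face; the -z face is the dull, dished casting face with a raised 5 mm rim. Either face may be up at the start; None if absent
- bar_c: cast silver bar, a block 60 long (its x), 36 wide (its y), 14 mm thick (its z), about 0.3 kg, flat on the bench; origin at its centre. +z points out of the smooth bright face; the -z face is the dull, dished casting face with a raised 5 mm rim. Either face may be up at the start; None if absent
- bar_d: cast silver bar, a block 60 long (its x), 36 wide (its y), 14 mm thick (its z), about 0.3 kg, flat on the bench; origin at its centre. +z points out of the smooth bright face; the -z face is the dull, dished casting face with a raised 5 mm rim. Either face may be up at the start; None if absent
- jig: fixed steel jig, base x -80 to +90, y -105 to +135, 10 mm thick; origin at bench level; x points away from the robot. Back fence: 16.5 mm high above the base, inner face at x = +30 facing -x. Side fence: 14.5 high, inner face at y = -90 facing +y. Over the back fence a brass rail (top 35 mm above the bench, underside 2.8 mm over the bars) slides 12 mm towards -x as the knob turns
- corner (a point): inside corner of the two fences at the top of the base (10 mm above the bench), axes as the jig's. The first bar home has its centre 30 mm towards jig -x, 18 mm towards +y and 7 mm up, its long axis along jig x; each next bar lies 36 mm further along +y
- clamp_knob (a joint): angle of the black clamp knob behind the back fence (jig x = +70, y = -10 mm), rad: 0 open, growing clockwise seen from above, to its stop at 1.4 (locked). A spring detent (about 0.12 N m) pushes it back below 0.7 and on to 1.4 beyond
- knob_grip (a point): on the knob's axis at the height to grip, 59 mm above the bench. The grip is a bar 42 long and 14 mm thick, from 25 mm below this point to 7 mm above, along this point's x axis (turns with the knob; along jig x at 0). Under it is a 44 mm disc, its top 23 mm below this point
- hammer: bystander: ball-pein type hand hammer 260 mm long lying on the bench; leave it
- punches: bystander: red plastic block 50 x 50 x 30 mm with nine steel marking punches standing in it, 59 mm high; leave it
- brush: bystander: hand brush 180 mm long lying on the bench; leave it
There are look-alikes about, which are no part of the job. What is shaped like the bar_b but orange or red is not meant.

How it is judged:
On the way, in this order (a step that is already met when the one before it is completed fails the run):
1. every bar lies home in the jig, smooth face up, flush and in a row from the corner, with the clamp knob still open (x of bar_a in the frame of corner between -0.033 and -0.027 m and z of bar_a in the frame of corner between 0.004 and 0.0095 m and angle between each of bar_a, bar_b, bar_c, bar_d's own z axis and vertical below 0.06 rad and angle between the x axis of each of bar_a, bar_b, bar_c, bar_d and the x axis of corner, either way round below 0.06 rad and (y of bar_a in the frame of corner between 0.015 and 0.021 m or y of bar_a in the frame of corner between 0.051 and 0.058 m or y of bar_a in the frame of corner between 0.087 and 0.095 m or y of bar_a in the frame of corner between 0.123 and 0.132 m) and x of bar_b in the frame of corner between -0.033 and -0.027 m and z of bar_b in the frame of corner between 0.004 and 0.0095 m and (y of bar_b in the frame of corner between 0.015 and 0.021 m or y of bar_b in the frame of corner between 0.051 and 0.058 m or y of bar_b in the frame of corner between 0.087 and 0.095 m or y of bar_b in the frame of corner between 0.123 and 0.132 m) and x of bar_c in the frame of corner between -0.033 and -0.027 m and z of bar_c in the frame of corner between 0.004 and 0.0095 m and (y of bar_c in the frame of corner between 0.015 and 0.021 m or y of bar_c in the frame of corner between 0.051 and 0.058 m or y of bar_c in the frame of corner between 0.087 and 0.095 m or y of bar_c in the frame of corner between 0.123 and 0.132 m) and x of bar_d in the frame of corner between -0.033 and -0.027 m and z of bar_d in the frame of corner between 0.004 and 0.0095 m and (y of bar_d in the frame of corner between 0.015 and 0.021 m or y of bar_d in the frame of corner between 0.051 and 0.058 m or y of bar_d in the frame of corner between 0.087 and 0.095 m or y of bar_d in the frame of corner between 0.123 and 0.132 m) and (y of bar_a in the frame of corner between 0.015 and 0.021 m or y of bar_b in the frame of corner between 0.015 and 0.021 m or y of bar_c in the frame of corner between 0.015 and 0.021 m or y of bar_d in the frame of corner between 0.015 and 0.021 m) and (y of bar_a in the frame of corner between 0.051 and 0.058 m or y of bar_b in the frame of corner between 0.051 and 0.058 m or y of bar_c in the frame of corner between 0.051 and 0.058 m or y of bar_d in the frame of corner between 0.051 and 0.058 m) and (y of bar_a in the frame of corner between 0.087 and 0.095 m or y of bar_b in the frame of corner between 0.087 and 0.095 m or y of bar_c in the frame of corner between 0.087 and 0.095 m or y of bar_d in the frame of corner between 0.087 and 0.095 m) and value of joint clamp_knob below 0.3 rad), for 0.2 s.
2. the clamp knob has clicked past its detent (value of joint clamp_knob above 1.2 rad), for 0.2 s.
At the end, for the whole second after the job is handed in: Each bar rests on the base, smooth face up, within 3 mm of flush at the back fence and 0.06 rad of square, side by side from the side fence without gaps (each within 3 mm of its place, +1 mm per place outwards); knob past its detent (over 1.2 rad) (x of bar_a in the frame of corner between -0.033 and -0.027 m and z of bar_a in the frame of corner between 0.004 and 0.0095 m and angle between each of bar_a, bar_b, bar_c, bar_d's own z axis and vertical below 0.06 rad and angle between the x axis of each of bar_a, bar_b, bar_c, bar_d and the x axis of corner, either way round below 0.06 rad and (y of bar_a in the frame of corner between 0.015 and 0.021 m or y of bar_a in the frame of corner between 0.051 and 0.058 m or y of bar_a in the frame of corner between 0.087 and 0.095 m or y of bar_a in the frame of corner between 0.123 and 0.132 m) and x of bar_b in the frame of corner between -0.033 and -0.027 m and z of bar_b in the frame of corner between 0.004 and 0.0095 m and (y of bar_b in the frame of corner between 0.015 and 0.021 m or y of bar_b in the frame of corner between 0.051 and 0.058 m or y of bar_b in the frame of corner between 0.087 and 0.095 m or y of bar_b in the frame of corner between 0.123 and 0.132 m) and x of bar_c in the frame of corner between -0.033 and -0.027 m and z of bar_c in the frame of corner between 0.004 and 0.0095 m and (y of bar_c in the frame of corner between 0.015 and 0.021 m or y of bar_c in the frame of corner between 0.051 and 0.058 m or y of bar_c in the frame of corner between 0.087 and 0.095 m or y of bar_c in the frame of corner between 0.123 and 0.132 m) and x of bar_d in the frame of corner between -0.033 and -0.027 m and z of bar_d in the frame of corner between 0.004 and 0.0095 m and (y of bar_d in the frame of corner between 0.015 and 0.021 m or y of bar_d in the frame of corner between 0.051 and 0.058 m or y of bar_d in the frame of corner between 0.087 and 0.095 m or y of bar_d in the frame of corner between 0.123 and 0.132 m) and (y of bar_a in the frame of corner between 0.015 and 0.021 m or y of bar_b in the frame of corner between 0.015 and 0.021 m or y of bar_c in the frame of corner between 0.015 and 0.021 m or y of bar_d in the frame of corner between 0.015 and 0.021 m) and (y of bar_a in the frame of corner between 0.051 and 0.058 m or y of bar_b in the frame of corner between 0.051 and 0.058 m or y of bar_c in the frame of corner between 0.051 and 0.058 m or y of bar_d in the frame of corner between 0.051 and 0.058 m) and (y of bar_a in the frame of corner between 0.087 and 0.095 m or y of bar_b in the frame of corner between 0.087 and 0.095 m or y of bar_c in the frame of corner between 0.087 and 0.095 m or y of bar_d in the frame of corner between 0.087 and 0.095 m) and value of joint clamp_knob above 1.2 rad and linear speed of each of bar_a, bar_b, bar_c, bar_d below 0.01 m/s and angular speed of each of bar_a, bar_b, bar_c, bar_d below 0.1 rad/s); the robot touches nothing.
It fails at once if the hammer was disturbed (moved more than 30 mm) (distance of hammer from where it was at the start of the episode above 0.03 m).
It fails at once if the punches was disturbed (moved more than 30 mm) (distance of punches from where it was at the start of the episode above 0.03 m).
It fails at once if the brush was disturbed (moved more than 30 mm) (distance of brush from where it was at the start of the episode above 0.03 m).
Of bar_a, bar_b, bar_c, bar_d only 3 to 4 are there at a start; the rules pass over those that are not, and their reading is None.
At some moment in a run one of bar_a, bar_b, bar_c, bar_d may be knocked a few centimetres aside while the robot is not near it.
Once in a run the grip may slacken for a moment while it holds something.
It also fails if it takes over 210 s, if anything falls off the work surface, if the arm or the gripper's body presses on something with over 40 N, if the wrist force passes 120 N, or if a joint passes its speed limit or range.

## Working session

There is one attempt and no reset: what is moved stays moved. The work goes in short steps, Python scripts to look and compute and a tool call to move; the robot and the scene stay as the last step left them, time stands still between calls to the robot, and variables do not carry over. Pictures are saved under pics/ and viewed, at most 14 in all, crops included, and the job is handed in when it is done.

Besides the shell and the picture viewer there is one more tool, called after "Emit:" by a JSON object that holds its "name" and its "arguments", one argument or row to a line. jog_arm: Moves the arm, as the interface text tells. Its arguments: {"type":"object","properties":{"deltas":{"type":"array","items":{"type":"array"}},"squeeze":{"type":"number"}},"required":["deltas"]}

```bash
mkdir -p pics
cat > h.py <<'E'
import numpy as np, cv2
from station import ctrl
from scipy.spatial.transform import Rotation as R
def cal(n):
    c=ctrl.get_calibration(n); return np.array(c["K"],float),np.array(c["dist_coeffs"],float),np.array(c["extrinsics"],float)
def ray(n,uv,z,c=None):
    K,d,E=c or cal(n)
    p=cv2.undistortPoints(np.array(uv,float).reshape(-1,1,2),K,d).reshape(-1,2)
    D=np.c_[p,np.ones(len(p))]@E[:3,:3]; C=-E[:3,:3].T@E[:3,3]
    return C+D*((z-C[2])/D[:,2])[:,None]
def proj(n,P,c=None):
    K,d,E=c or cal(n)
    return cv2.projectPoints(np.array(P,float).reshape(-1,1,3),cv2.Rodrigues(E[:3,:3])[0],E[:3,3],K,d)[0].reshape(-1,2)
def snap(n,f=None):
    im=np.ascontiguousarray(ctrl.get_image(n)[:,:,::-1])
    if f: cv2.imwrite("pics/"+f,im)
    return im
E
python3 - <<'E'
from h import *
o=ctrl.get_obs(); print(o, ctrl.hold_point_z)
for n in ("top","scene"):
    snap(n,n+"0.png"); K,d,E=cal(n); print(n,K.round(1).tolist(),d,(-E[:3,:3].T@E[:3,3]).round(3),E[:3,:3].round(2).tolist())
K,d,E=cal("wrist"); T=np.eye(4);T[:3,:3]=R.from_rotvec(o["tool_rot"]).as_matrix();T[:3,3]=o["tool_pos"]
print((E@T).round(4).tolist())
E
```

```text
{'t': 0.0, 'q': array([ 1.11199633e+00,  5.33600409e-02,  1.61431427e+00, -2.41221147e-05,
        1.47601088e+00, -1.18995679e-01]), 'dq': array([ 0.00047786,  0.00077399, -0.0004231 ,  0.00132384, -0.00097695,
        0.00011406]), 'effort': array([ 2.06565608e-03, -3.93680763e+01, -3.70181572e+01, -1.03229474e-04,
        6.96208430e-03, -1.53163404e-05]), 'tool_pos': array([0.20803406, 0.58868728, 0.23004895]), 'tool_rot': array([-0.53109832, -3.09579201,  0.00316089]), 'contact_force': array([-0.76078607, -0.59302288, -0.03883703]), 'wrist_torque': array([ 0.0082899 ,  0.02031562, -0.01692827]), 'grip_force': 0.0, 'opening': 0.08556745429835881} 0.0187
top [[484.5, 0.0, 323.4], [0.0, 484.5, 204.1], [0.0, 0.0, 1.0]] [-0.1197834  0.         0.         0.         0.       ] [ 0.332 -0.03   1.224] [[0.04, -1.0, -0.0], [-0.98, -0.04, -0.21], [0.21, 0.01, -0.98]]
scene [[515.6, 0.0, 312.2], [0.0, 515.6, 199.7], [0.0, 0.0, 1.0]] [0.03289352 0.         0.         0.         0.        ] [ 1.247 -0.32   1.054] [[0.43, 0.9, -0.01], [0.72, -0.35, -0.6], [-0.55, 0.25, -0.8]]
[[-0.0009, 1.0, -0.0007, 0.001], [-0.9597, -0.001, -0.2811, 0.0285], [-0.2811, 0.0004, 0.9597, 0.1568], [0.0, 0.0, 0.0, 1.0]]
```

View pics/top0.png

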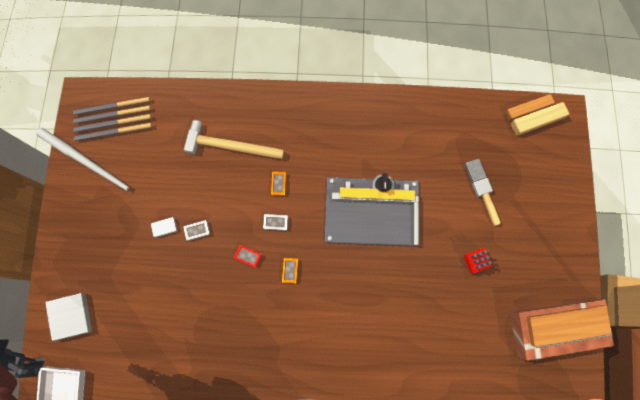

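View pics/scene0.png

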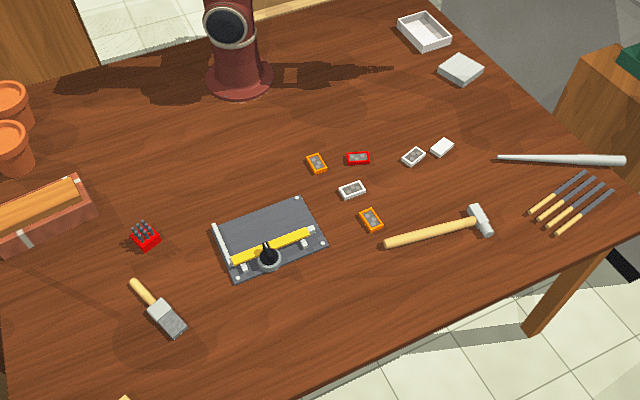

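Top view: the white bars are at (164,227) smooth side up, (196,230) dished and (275,222) dished. The look-alikes are orange (279,184), orange (290,271) and red (248,256). White/silver fits the description; orange and red are excluded. The jig spans (326,180)–(420,245), with the knob at (384,183). I'll confirm in one crop and measure.

Run:
```python
from h import *
im=cv2.imread("pics/top0.png")
hsv=cv2.cvtColor(im,cv2.COLOR_BGR2HSV)
m=((hsv[:,:,1]<60)&(hsv[:,:,2]>90)).astype(np.uint8)
m[:160]=0;m[290:]=0;m[:,:140]=0;m[:,310:]=0
m=cv2.morphologyEx(m,cv2.MORPH_CLOSE,np.ones((5,5)))
for c in cv2.findContours(m,0,2)[0]:
    if cv2.contourArea(c)<100: continue
    P=ray("top",c.reshape(-1,2),0.014)[:,:2]
    print(cv2.boundingRect(c),[np.round(v,4) for v in cv2.minAreaRect((P*1000).astype(np.float32))])
for nm,uv in dict(orange1=(279,184),orange2=(290,271),red=(248,256),punch=(480,261),brush=(497,222),hamL=(190,140),hamR=(282,155),slab=(68,317)).items(): print(nm,ray("top",uv,.02).round(3)[0])
print("jig corners",ray("top",[(326,180),(420,181),(418,245),(326,243)],.01).round(3)[:,:2].tolist(),"knob",ray("top",(384,183),.05).round(3))
a=cv2.resize(im[170:290,140:310],None,fx=4,fy=4,interpolation=cv2.INTER_CUBIC)
cv2.imwrite("pics/c0.png",a)
b=cv2.resize(im[165:255,315:430],None,fx=6,fy=6,interpolation=cv2.INTER_CUBIC)
cv2.imwrite("pics/c1.png",b)
```

```text
(285, 262, 10, 17) [array([425.4582,  61.2059]), array([20.9092, 41.319 ]), np.float64(88.0992)]
(238, 249, 19, 14) [array([456.6206, 168.9584]), array([42.9399, 20.9523]), np.float64(69.6099)]
(184, 220, 26, 20) [array([516.4095, 305.0002]), array([39.9526, 62.8053]), np.float64(17.809)]
(151, 217, 26, 20) [array([520.8173, 391.3551]), array([39.6802, 63.8159]), np.float64(18.4335)]
(263, 214, 25, 17) [array([545.8137, 103.6916]), array([61.9968, 39.5711]), np.float64(88.6834)]
(274, 175, 9, 16) [array([649.2338, 103.0008]), array([40.1324, 20.8771]), np.float64(2.1652)]
orange1 [0.644 0.099 0.02 ]
orange2 [0.423 0.059 0.02 ]
red [0.455 0.166 0.02 ]
punch [ 0.464 -0.416  0.02 ]
brush [ 0.565 -0.463  0.02 ]
hamL [0.756 0.344 0.02 ]
hamR [0.722 0.096 0.02 ]
slab [0.278 0.617 0.02 ]
jig corners [[0.662, -0.021], [0.669, -0.266], [0.501, -0.26], [0.497, -0.027]] knob [[ 0.649 -0.167  0.05 ]]
```

View pics/c0.png

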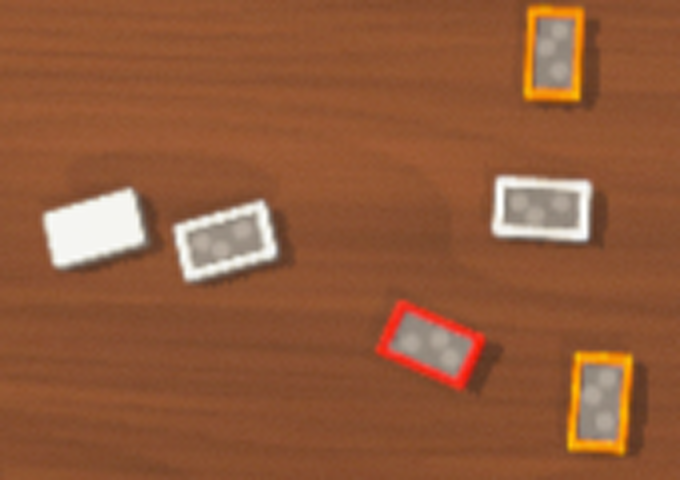

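The crop confirms it: three white bars. The left one (164,227) is smooth side up, and the bars at (196,230) and (275,222) are dished. Orange and red pieces are ignored. I'm moving over the left pair for a close measurement.

Emit:
{"name": "jog_arm", "arguments": {
  "deltas": [
    [-1,[0.78,-0.5975,0],[0,0,-0.2917]],
    [-1,[0.78,-0.5975,0],[0,0,-0.2917]],
    [-1,[0.78,-0.5975,0],[0,0,-0.2917]],
    [-1,[0.78,-0.5975,0],[0,0,-0.2917]],
    [-1,[0.78,-0.5975,0],[0,0,-0.2917]],
    [-1,[0.78,-0.5975,0],[0,0,-0.2917]],
    [-1,[0.78,-0.5975,0],[0,0,-0.2917]],
    [-1,[0.78,-0.5975,0],[0,0,-0.2917]],
    [-1,[0.78,-0.5975,0],[0,0,-0.2917]],
    [-1,[0.78,-0.5975,0],[0,0,-0.2917]],
    [-1,[0.78,-0.5975,0],[0,0,-0.2917]],
    [-1,[0.78,-0.5975,0],[0,0,-0.2917]]
  ]
}}

```text
t: 1.1
tool_pos: [0.5206, 0.3495, 0.2305]
tool_rot: [-1.848, -2.539, 0.002]
contact_force: [-1.0, 0.7, -0.1]
opening: 0.0856
grip_force: 0.0
```

```bash
cat >> h.py <<'E'
def whites(n,z=0.014,f=None,amin=300,show=True):
    c=cal(n); im=snap(n,f); hsv=cv2.cvtColor(im,cv2.COLOR_BGR2HSV)
    m=((hsv[:,:,1]<70)&(hsv[:,:,2]>150)).astype(np.uint8)
    m=cv2.morphologyEx(m,cv2.MORPH_CLOSE,np.ones((5,5)))
    out=[]
    for k in cv2.findContours(m,0,2)[0]:
        if cv2.contourArea(k)<amin: continue
        h=np.zeros_like(m); cv2.drawContours(h,[k],-1,1,-1)
        P=ray(n,k.reshape(-1,2),z,c)[:,:2]*1000
        (x,y),(w,l),a=cv2.minAreaRect(P.astype(np.float32))
        if w>l: w,l=l,w; a+=90     # angle of LONG side = a+90
        g=im[h>0].mean()
        print(cv2.boundingRect(k),"ctr %.1f %.1f  size %.1f x %.1f  long %.1f deg  grey %.0f"%(x,y,l,w,(a+90)%180,g))
def st():
    o=ctrl.get_obs(); r=R.from_rotvec(o["tool_rot"]).as_matrix()
    print("t %.2f"%o["t"],"pos",o["tool_pos"].round(4),"ydir %.1f"%(np.degrees(np.arctan2(r[1,1],r[0,1]))),"z",r[:,2].round(3),"q",o["q"].round(2),"F",o["contact_force"].round(1),"open %.4f grip %.1f"%(o["opening"],o["grip_force"]))
    return o
E
python3 - <<'E'
from h import *
st(); whites("wrist",f="w1.png"); K,d,E=cal("wrist"); print(K[0],d)
E
```

```text
t 1.10 pos [0.5206 0.3495 0.2305] ydir 17.9 z [-0.002 -0.    -1.   ] q [0.47 0.06 1.61 0.   1.48 0.16] F [-1.   0.7 -0.1] open 0.0856 grip 0.0
(260, 333, 37, 32) ctr 546.5 119.3  size 47.1 x 37.0  long 89.0 deg  grey 199
(605, 291, 35, 62) ctr 941.0 286.1  size 85.4 x 21.3  long 89.8 deg  grey 169
(210, 280, 25, 35) ctr 457.6 169.3  size 43.9 x 23.8  long 69.3 deg  grey 158
(430, 260, 48, 52) ctr 712.8 268.9  size 87.6 x 14.7  long 146.3 deg  grey 160
(153, 260, 48, 59) ctr 407.5 168.8  size 91.4 x 23.5  long 77.8 deg  grey 170
(489, 220, 74, 53) ctr 771.0 336.1  size 101.3 x 27.9  long 171.4 deg  grey 232
(283, 179, 35, 56) ctr 517.0 305.3  size 61.7 x 36.3  long 107.9 deg  grey 204
(312, 100, 37, 61) ctr 522.0 391.8  size 59.7 x 36.6  long 107.9 deg  grey 252
(460, 0, 76, 59) ctr 638.5 534.7  size 79.5 x 15.4  long 59.6 deg  grey 221
[350.42180466   0.         315.0348957 ] [-0.02933891  0.          0.          0.          0.        ]
```

View pics/w1.png

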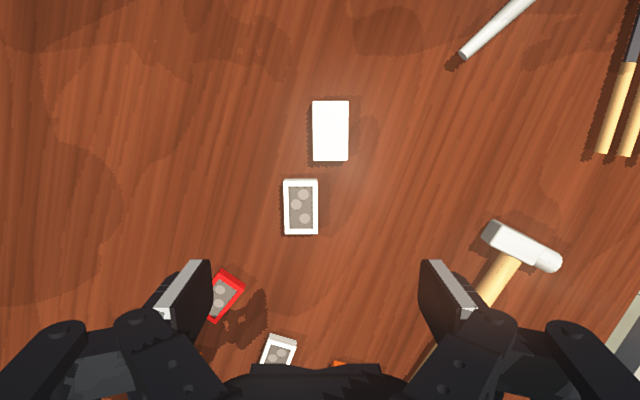

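The wrist picture shows the smooth bar at (330,130), the dished bar at (300,207) and the third bar partly visible at (278,350). Positions are known to about 1 mm. Grasping the smooth bar across its width.

Emit:
{"name": "jog_arm", "arguments": {
  "deltas": [
    [-1,[0.0035,0.1058,-0.2],[0,0,0]],
    [-1,[0.0035,0.1058,-0.2],[0,0,0]],
    [-1,[0.0035,0.1058,-0.4],[0,0,0]],
    [-1,[0.0035,0.1058,-0.5],[0,0,0]],
    [-1,[0.0035,0.1058,-0.566],[0,0,0]],
    [-1,[0.0035,0.1058,-0.566],[0,0,0]],
    [-1,[0.0035,0.1058,-0.566],[0,0,0]],
    [0.6,[0.0035,0.1058,-0.566],[0,0,0]],
    [0.6,[0.0035,0.1058,-0.566],[0,0,0]],
    [0.6,[0.0035,0.1058,-0.566],[0,0,0]],
    [0.6,[0.0035,0.1058,-0.566],[0,0,0]],
    [0.6,[0.0035,0.1058,-0.566],[0,0,0]]
  ],
  "squeeze": 50
}}

```text
t: 2.15
tool_pos: [0.5236, 0.394, 0.0087]
tool_rot: [1.845, 2.541, 0.008]
contact_force: [-2.3, 1.1, 7.1]
opening: 0.0343
grip_force: 50.1
```

Run:
```python
from h import *
st()
```

```text
t 2.15 pos [0.5236 0.394  0.0087] ydir 18.0 z [ 0.004  0.003 -1.   ] q [0.53 0.34 1.68 0.   1.11 0.22] F [-2.3  1.1  7.1] open 0.0343 grip 50.1
```

Emit:
{"name": "jog_arm", "arguments": {
  "deltas": [
    [0.6,[0,0,0.2],[0,0,0]],
    [0.6,[0,0,0.3],[0,0,0]],
    [0.6,[0,0,0.4],[0,0,0]],
    [0.6,[0,0,0.49],[0,0,0]],
    [0.6,[0,0,0.49],[0,0,0]],
    [0.6,[0,-0.7,0.49],[0,0,0.15]],
    [0.6,[0,-0.7,0.49],[0,0,0.15]],
    [0.6,[0,-0.7,0.49],[0,0,0.15]],
    [0.6,[0,-0.7,0.49],[0,0,0.15]],
    [0.6,[0,-0.7,0.49],[0,0,0.15]],
    [0.6,[0,-0.7,0.49],[0,0,0.15]],
    [0.6,[0,-0.7,0.49],[0,0,0.15]]
  ]
}}

```text
t: 3.15
tool_pos: [0.521, 0.1097, 0.2012]
tool_rot: [1.203, 2.901, -0.001]
contact_force: [1.3, 0.4, -2.7]
opening: 0.0337
grip_force: 51.7
```

Emit:
{"name": "jog_arm", "arguments": {
  "deltas": [
    [0.6,[0.1,-0.8,0],[0,0,0.2582]],
    [0.6,[0.1,-0.8,0],[0,0,0.2582]],
    [0.6,[0.1,-0.8,0],[0,0,0.2582]],
    [0.6,[0.1,-0.8,0],[0,0,0.2582]],
    [0.6,[0.1,-0.8,0],[0,0,0.2582]],
    [0.6,[0.1,-0.8,0],[0,0,0.2582]],
    [0.6,[0.1,-0.8,0],[0,0,0.2582]],
    [0.6,[0.1,-0.8,0],[0,0,0.2582]],
    [0.6,[0.1,-0.8,0],[0,0,0.2582]],
    [0.6,[0.1,-0.8,0],[0,0,0.2582]],
    [0.6,[0.1,-0.8,0],[0,0,0.2582]],
    [0.6,[0.1,-0.8,0],[0,0,0.2582]]
  ]
}}

```text
t: 4.15
tool_pos: [0.5614, -0.2063, 0.2008]
tool_rot: [0.042, -3.141, -0.001]
contact_force: [-0.4, 0.1, -3.2]
opening: 0.0336
grip_force: 51.8
```

Run:
```python
from h import *
st(); c=cal("wrist"); np.savez("w2.npz",K=c[0],d=c[1],E=c[2]); snap("wrist","w2.png")
```

```text
t 4.15 pos [ 0.5614 -0.2063  0.2008] ydir 91.5 z [-0.     0.001 -1.   ] q [-0.48  0.01  1.71  0.    1.42 -2.07] F [-0.4  0.1 -3.2] open 0.0336 grip 51.8
```

View pics/w2.png

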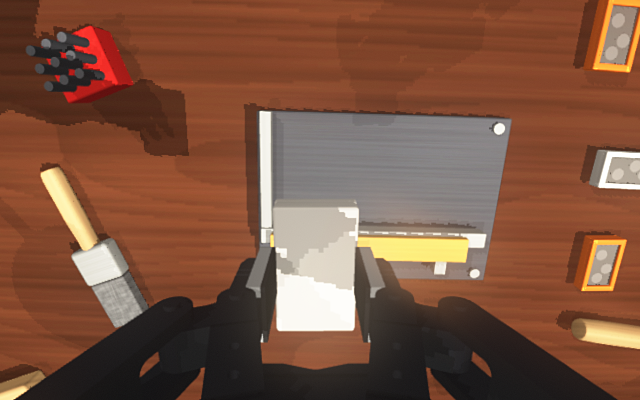

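The held bar sits at (315,265), square with the jig. The jig base runs from (260,110) to (511,118) on the near edge, with the far right corner at (485,279). The side fence inner edge is at x≈272, and the fence and yellow rail are at y≈232–260. I'm fitting the jig edges.

Run:
```python
from h import *
z=np.load("w2.npz"); c=(z["K"],z["d"],z["E"]); im=cv2.imread("pics/w2.png"); hsv=cv2.cvtColor(im,cv2.COLOR_BGR2HSV)
g=im.astype(int)
red=g[:,:,2]-g[:,:,0]            # wood is reddish, steel neutral
def fit(pts,zz):
    P=ray("wrist",pts,zz,c)[:,:2]*1000; vx,vy,x0,y0=cv2.fitLine(P.astype(np.float32),cv2.DIST_HUBER,0,.01,.01).ravel(); return P,np.array([x0,y0]),np.array([vx,vy])
def cross(a,lo,hi,th,rev=False):
    r=range(hi,lo,-1) if rev else range(lo,hi)
    for i in r:
        if a[i]<th: return i
near=[(u,cross(red[:,u],95,135,25)-.5) for u in range(285,490,5)]
right=[(cross(red[v],470,530,25,True)+.5,v) for v in range(135,225,4)]
V=hsv[:,:,2].astype(int)
sid=[]
for v in range(120,195,4):
    r=V[v,262:285]; i=np.argmin(np.diff(r)); sid.append((262+i+.5,v))
fen=[]
for u in range(370,465,5):
    r=np.diff(V[215:240,u]); i=np.argmax(r); fen.append((u,215+i+.5))
_,p,d=fit(near,.01);print("near edge (jig x=-80): pt",p,"ang",np.degrees(np.arctan2(d[1],d[0])))
_,q,e=fit(right,.01);print("right (jig y=135): pt",q,"ang",np.degrees(np.arctan2(e[1],e[0])))
_,s,f=fit(sid,.0245);print("side fence inner top (y=-90):",s,np.degrees(np.arctan2(f[1],f[0])))
_,b,k=fit(fen,.0265);print("back fence inner top (x=30):",b,np.degrees(np.arctan2(k[1],k[0])));print(fen[::6],sid[::6])
for a in (1.,1.5,2.,2.5):
    t=np.radians(a);X=np.array([np.cos(t),np.sin(t)]);Y=np.array([-X[1],X[0]])
    print(a,"near->fence dx",(b-p)@X,"side->right dy",(q-s)@Y,"origin x' from near",p@X+80,"from fence",b@X-30,"y' right",q@Y-135,"side",s@Y+90)
```

```text
near edge (jig x=-80): pt [ 500.68713 -143.65361] ang 89.90293
right (jig y=135): pt [552.92615  -24.788754] ang -0.1855613
side fence inner top (y=-90): [ 545.2793 -248.3966] -0.5086027
back fence inner top (x=30): [ 616.3311   -108.287285] 89.840096
[(370, np.float64(236.5)), (400, np.float64(231.5)), (430, np.float64(237.5)), (460, np.float64(238.5))] [(np.float64(270.5), 120), (np.float64(270.5), 144), (np.float64(270.5), 168), (np.float64(270.5), 192)]
1.0 near->fence dx 116.24359627970843 side->right dy 223.4403366182127 origin x' from near 578.1037755215457 from fence 584.347371801254 y' right -169.4348699175846 side -167.87521034991357
1.5 near->fence dx 116.53013610052827 side->right dy 223.33105308342448 origin x' from near 576.7551476840364 from fence 583.2852837845646 y' right -174.25417820296312 side -172.58523509977766
2.0 near->fence dx 116.8078017003193 side->right dy 223.20476202428262 origin x' from near 575.3686900187653 from fence 582.1764917190847 y' right -179.07049713069273 side -177.2752629673488
2.5 near->fence dx 117.07657193377106 side->right dy 223.06147305834025 origin x' from near 573.9445081098513 from fence 581.0210800436224 y' right -183.88345991943999 side -181.94493678884675
```

Jig yaw is about 0°. The back fence face is at x≈0.611 and the side fence face at y≈−0.249. Lowering bar 1 and sliding it to the back fence while it is gripped.

Emit:
{"name": "jog_arm", "arguments": {
  "deltas": [
    [0.6,[0.025,0.008,-0.1],[0,0,-0.0083]],
    [0.6,[0.025,0.008,-0.2],[0,0,-0.0083]],
    [0.6,[0.025,0.008,-0.3],[0,0,-0.0083]],
    [0.6,[0.025,0.008,-0.4],[0,0,-0.0083]],
    [0.6,[0.025,0.008,-0.44],[0,0,-0.0083]],
    [0.6,[0.025,0.008,-0.4475],[0,0,-0.0083]],
    [0.6,[0.025,0.008,-0.4475],[0,0,-0.0083]],
    [0.6,[0.035,0.008,-0.4475],[0,0,-0.0083]],
    [0.6,[0.045,0.008,-0.4475],[0,0,-0.0083]],
    [0.6,[0.055,0.008,-0.4475],[0,0,-0.0083]],
    [0.6,[0.0625,0.008,-0.4475],[0,0,-0.0083]],
    [0.6,[0.0625,0.008,-0.4475],[0,0,-0.0083]]
  ]
}}

```text
t: 5.2
tool_pos: [0.5798, -0.2039, 0.0221]
tool_rot: [0.003, -3.121, -0.003]
contact_force: [-28.6, 0.1, 12.9]
opening: 0.0338
grip_force: 59.9
```

Run:
```python
from h import *
st()
```

```text
t 5.20 pos [ 0.5798 -0.2039  0.0221] ydir 90.1 z [-0.02   0.002 -1.   ] q [-0.46  0.25  1.76 -0.01  1.14 -2.03] F [-28.6   0.1  12.9] open 0.0338 grip 59.9
```

Emit:
{"name": "jog_arm", "arguments": {
  "deltas": [
    [0.6,[-0.0175,0,0],[0,0,0]],
    [-0.1,[-0.0175,0,0],[0,0,0]],
    [-0.1,[-0.0175,0,0],[0,0,0]],
    [-0.1,[-0.0175,0,0],[0,0,0]],
    [-0.1,[-0.0175,0,0.06],[0,0,0]],
    [-0.1,[-0.0175,0,0.13],[0,0,0]],
    [1,[-0.0175,0.1125,0.13],[0,0,0]],
    [1,[-0.0175,0.1125,0.13],[0,0,0]],
    [1,[-0.0175,0.1125,0.13],[0,0,0]],
    [1,[-0.0175,0.1125,0.13],[0,0,0]],
    [1,[-0.0175,0.1125,0.08],[0,0,0]],
    [1,[-0.0175,0.1125,0.03],[0,0,0]]
  ]
}}

```text
t: 6.2
tool_pos: [0.5814, -0.1606, 0.035]
tool_rot: [0.0, 3.138, -0.003]
contact_force: [-0.0, -0.1, 0.1]
opening: -0.0002
grip_force: 0.0
```

Run:
```python
from h import *
st()
```

```text
t 6.20 pos [ 0.5814 -0.1606  0.035 ] ydir 90.0 z [ 0.004 -0.002 -1.   ] q [-0.39  0.2   1.81 -0.    1.14 -1.96] F [-0.  -0.1  0.1] open -0.0002 grip 0.0
```

Emit:
{"name": "jog_arm", "arguments": {
  "deltas": [
    [1,[0,0,-0.0225],[0,0,0]],
    [1,[0,0,-0.0225],[0,0,0]],
    [1,[0,-0.02,-0.0225],[0,0,0]],
    [1,[0,-0.04,-0.0225],[0,0,0]],
    [1,[0,-0.06,-0.0225],[0,0,0]],
    [1,[0,-0.08,-0.0225],[0,0,0]],
    [1,[0,-0.095,-0.0225],[0,0,0]],
    [1,[0,-0.105,-0.0225],[0,0,0]],
    [1,[0,-0.11,-0.0225],[0,0,0]],
    [1,[0,-0.11,-0.0225],[0,0,0]]
  ]
}}

```text
t: 7.03
tool_pos: [0.5797, -0.2038, 0.0251]
tool_rot: [0.001, 3.141, -0.0]
contact_force: [-0.5, 0.4, -0.5]
opening: 0.0003
grip_force: 0.0
```

Emit:
{"name": "jog_arm", "arguments": {
  "deltas": [
    [1,[0,0.04,0],[0,0,0]],
    [1,[0,0.04,0],[0,0,0]],
    [-1,[0,0.04,0.2],[0,0,0]],
    [-1,[0,0.2,0.4],[0,0,0]],
    [-1,[0,0.3,0.45],[0,0,0]],
    [-1,[0,0.3,0.45],[0,0,0]],
    [-1,[0,0.3,0.45],[0,0,0]],
    [-1,[0,0.3,0.45],[0,0,0]]
  ]
}}

```text
t: 7.7
tool_pos: [0.5826, -0.0799, 0.2125]
tool_rot: [-0.007, 3.131, -0.002]
contact_force: [1.7, -0.6, 0.8]
opening: 0.0723
grip_force: 0.0
```

Run:
```python
from h import *
st(); whites("wrist",z=.024,f="w3.png",amin=400)
```

```text
t 7.70 pos [ 0.5826 -0.0799  0.2125] ydir 90.3 z [ 0.011 -0.001 -1.   ] q [-0.26 -0.03  1.73  0.    1.43 -1.84] F [ 1.7 -0.6  0.8] open 0.0723 grip 0.0
(0, 228, 41, 76) ctr 684.5 -409.5  size 85.5 x 40.3  long 13.1 deg  grey 170
(474, 214, 27, 41) ctr 644.3 94.6  size 44.1 x 22.2  long 1.6 deg  grey 168
(472, 117, 67, 40) ctr 545.8 96.8  size 59.1 x 35.7  long 89.1 deg  grey 205
(121, 86, 238, 132) ctr 563.8 -148.8  size 221.4 x 124.6  long 90.0 deg  grey 220
(561, 17, 53, 45) ctr 459.4 158.7  size 43.9 x 23.2  long 69.3 deg  grey 153
```

View pics/w3.png

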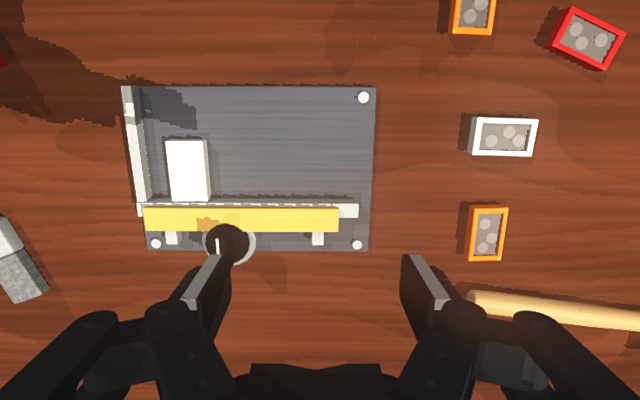

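Bar 1 lies at (188,168) square and smooth side up, but about 20 px from the side fence (x≈147): the push passed over its top. Measuring it from this picture.

Run:
```python
from h import *
print(ray("wrist",[(165,139),(206,138),(210,200),(169,202),(144,170)],.024).round(4)[:,:2].tolist()); st()
```

```text
[[0.5485, -0.2225], [0.5476, -0.1838], [0.6079, -0.185], [0.6102, -0.2259], [0.5781, -0.2465]]
t 7.75 pos [ 0.5822 -0.0806  0.211 ] ydir 90.3 z [ 0.009 -0.002 -1.   ] q [-0.26 -0.03  1.73  0.    1.43 -1.84] F [-0.3  0.2  1.6] open 0.0787 grip 0.0
```

Emit:
{"name": "jog_arm", "arguments": {
  "deltas": [
    [1,[0,-0.19,-0.1],[0,0,0]],
    [1,[0,-0.19,-0.2],[0,0,0]],
    [1,[0,-0.19,-0.3],[0,0,0]],
    [1,[0,-0.19,-0.4],[0,0,0]],
    [1,[0,-0.19,-0.47],[0,0,0]],
    [1,[0,-0.19,-0.47],[0,0,0]],
    [1,[0,-0.22,-0.47],[0,0,0]],
    [1,[0,-0.25,-0.47],[0,0,0]],
    [1,[0,-0.27,-0.47],[0,0,0]],
    [1,[0,-0.285,-0.47],[0,0,0]],
    [1,[0,-0.3,-0.47],[0,0,0]],
    [1,[0,-0.3,-0.47],[0,0,0]]
  ]
}}

```text
t: 8.75
tool_pos: [0.5801, -0.2046, 0.0177]
tool_rot: [0.001, 3.14, -0.002]
contact_force: [0.0, -0.9, 1.0]
opening: 0.0
grip_force: 0.0
```

Run:
```python
from h import *
st()
```

```text
t 8.75 pos [ 0.5801 -0.2046  0.0177] ydir 90.0 z [ 0.001 -0.001 -1.   ] q [-0.46  0.25  1.78 -0.    1.11 -2.03] F [ 0.  -0.9  1. ] open 0.0000 grip 0.0
```

Emit:
{"name": "jog_arm", "arguments": {
  "deltas": [
    [1,[0,-0.01,0],[0,0,0]],
    [1,[0,-0.02,0],[0,0,0]],
    [1,[0,-0.02,0],[0,0,0]],
    [1,[0,-0.02,0],[0,0,0]]
  ]
}}

```text
t: 9.08
tool_pos: [0.58, -0.2055, 0.0176]
tool_rot: [-0.0, -3.141, -0.018]
contact_force: [-0.1, 18.9, 8.7]
opening: -0.0002
grip_force: 12.1
```

Run:
```python
from h import *
st(); snap("wrist","w4.png"); print(proj("wrist",[(.611,-.249,.024),(.55,-.249,.0245),(.55,-.213,.024)]).round())
```

```text
t 9.08 pos [ 0.58   -0.2055  0.0176] ydir 90.0 z [-0.001  0.011 -1.   ] q [-0.47  0.25  1.77  0.01  1.12 -2.04] F [-0.1 18.9  8.7] open -0.0002 grip 12.1
[[222. 334.]
 [210. 206.]
 [299. 206.]]
```

View pics/w4.png

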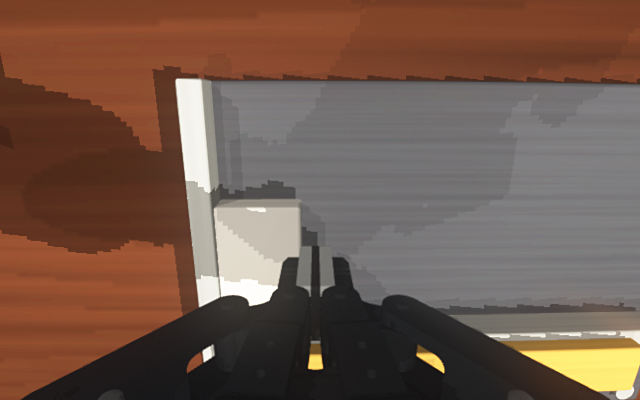

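Bar 1 is home: its left edge meets the side fence at (215,205) with no gap, and the contact force was 19 N. Backing off towards the dished bar near (0.546, 0.10) and measuring it.

Emit:
{"name": "jog_arm", "arguments": {
  "deltas": [
    [1,[0,0.05,0],[0,0,0]],
    [1,[0,0.05,0.1],[0,0,0]],
    [-1,[0,0.1,0.2],[0,0,0]],
    [-1,[0,0.2,0.3],[0,0,0]],
    [-1,[-0.07,0.3,0.4],[0,0,0]],
    [-1,[-0.07,0.4,0.46],[0,0,0]],
    [-1,[-0.07,0.5,0.46],[0,0,0]],
    [-1,[-0.07,0.6,0.46],[0,0,0]],
    [-1,[-0.07,0.7,0.46],[0,0,0]],
    [-1,[-0.07,0.78,0.46],[0,0,0]],
    [-1,[-0.07,0.78,0.46],[0,0,0]],
    [-1,[-0.07,0.78,0.46],[0,0,0]]
  ]
}}

```text
t: 10.13
tool_pos: [0.5515, 0.1047, 0.2019]
tool_rot: [-0.009, 3.14, 0.001]
contact_force: [-0.8, 0.2, 1.1]
opening: 0.0849
grip_force: 0.0
```

Run:
```python
from h import *
st(); whites("wrist",f="w5.png",amin=400)
```

```text
t 10.13 pos [0.5515 0.1047 0.2019] ydir 90.3 z [ 0.002  0.001 -1.   ] q [ 0.05 -0.08  1.79  0.    1.43 -1.52] F [-0.8  0.2  1.1] open 0.0849 grip 0.0
(300, 247, 24, 40) ctr 648.1 100.7  size 45.0 x 23.7  long 0.7 deg  grey 164
(0, 187, 177, 65) ctr 613.6 -128.8  size 180.7 x 56.7  long 75.6 deg  grey 200
(283, 151, 64, 39) ctr 546.2 103.1  size 59.8 x 37.1  long 88.8 deg  grey 201
(487, 114, 74, 56) ctr 517.4 301.4  size 65.1 x 38.9  long 108.3 deg  grey 212
(358, 50, 58, 46) ctr 457.5 167.2  size 46.4 x 24.7  long 69.5 deg  grey 167
(251, 4, 28, 59) ctr 425.8 59.3  size 46.3 x 23.7  long 178.7 deg  grey 170
```

Emit:
{"name": "jog_arm", "arguments": {
  "deltas": [
    [-1,[0.01,0.0075,-0.05],[0,-0.2111,0]],
    [-1,[0.01,0.0075,-0.1],[0,-0.2111,0]],
    [-1,[0.01,0.0075,-0.15],[0,-0.2111,0]],
    [-1,[0.01,0.0075,-0.2],[0,-0.2111,0]],
    [-1,[0.01,0.0075,-0.25],[0,-0.2111,0]],
    [-1,[0.01,0.0075,-0.32],[0,-0.2111,0]],
    [-1,[0.01,0.0075,-0.4],[0,-0.2111,0]],
    [-1,[0.01,0.0075,-0.45],[0,-0.2111,0]],
    [-1,[0.01,0.0075,-0.4875],[0,-0.2111,0]],
    [-1,[0.01,0.0075,-0.4875],[0,-0.2111,0]],
    [-1,[0.01,0.0075,-0.4875],[0,-0.2111,0]]
  ]
}}

```text
t: 11.1
tool_pos: [0.5553, 0.1027, 0.0051]
tool_rot: [0.001, 2.48, -0.002]
contact_force: [0.6, 0.4, -0.3]
opening: 0.0858
grip_force: 0.0
```

Emit:
{"name": "jog_arm", "arguments": {
  "deltas": [
    [-0.2,[0,0,0],[0,0,0]],
    [0.2,[0,0,0],[0,0,0]],
    [0.2,[0,0,0],[0,0,0]],
    [0.2,[0,0,0],[0,0,0]],
    [0.2,[0,0,0],[0,0,0]]
  ],
  "squeeze": 70
}}

```text
t: 11.52
tool_pos: [0.5578, 0.1038, 0.0089]
tool_rot: [-0.0, 2.473, -0.0]
contact_force: [-3.9, -0.6, 6.0]
opening: 0.0566
grip_force: 72.6
```

Run:
```python
from h import *
st()
```

```text
t 11.52 pos [0.5578 0.1038 0.0089] ydir 90.0 z [ 0.62   0.    -0.785] q [ 0.08 -0.11  2.31 -0.17  0.29 -1.35] F [-3.9 -0.6  6. ] open 0.0566 grip 72.6
```

Emit:
{"name": "jog_arm", "arguments": {
  "deltas": [
    [0.2,[0,0,0.1],[0,0,0]],
    [0.2,[0,0,0.2],[0,0,0]],
    [0.2,[0,0,0.3],[0,0,0]],
    [0.2,[-0.1,-0.1,0.36],[0,0.04,0]],
    [0.2,[-0.2,-0.2,0.36],[0,0.08,0]],
    [0.2,[-0.25,-0.3,0.36],[0,0.12,0]],
    [0.2,[-0.3,-0.4,0.36],[0,0.16,0]],
    [0.2,[-0.35,-0.5,0.36],[0,0.2,0]],
    [0.2,[-0.3875,-0.6,0.36],[0,0.24,0]],
    [0.2,[-0.3875,-0.6325,0.36],[0,0.28,0]],
    [0.2,[-0.3875,-0.6325,0.36],[0,0.32,0]],
    [0.2,[-0.3875,-0.6325,0.36],[0,0.36,0]]
  ]
}}

```text
t: 12.52
tool_pos: [0.4007, -0.153, 0.1516]
tool_rot: [-0.008, -2.692, 0.003]
contact_force: [0.0, 0.2, -2.1]
opening: 0.0572
grip_force: 75.6
```

Emit:
{"name": "jog_arm", "arguments": {
  "deltas": [
    [0.2,[0,0,0],[0,0.04,0]],
    [0.2,[0,0,0],[0,0.08,0]],
    [0.2,[0,0,0],[0,0.12,0]],
    [0.2,[0,0,0],[0,0.1511,0]],
    [0.2,[0,0,0],[0,0.1511,0]],
    [0.2,[0,0,0],[0,0.1511,0]]
  ]
}}

```text
t: 13.02
tool_pos: [0.4009, -0.1491, 0.1487]
tool_rot: [0.001, -2.221, -0.001]
contact_force: [0.0, -0.3, -2.5]
opening: 0.0562
grip_force: 76.1
```

Run:
```python
from h import *
st(); snap("scene","s1.png"); im=cv2.imread("pics/s1.png"); cv2.imwrite("pics/s1c.png",cv2.resize(im[60:320,150:450],None,fx=2.3,fy=2.3))
```

```text
t 13.02 pos [ 0.4009 -0.1491  0.1487] ydir 90.0 z [-0.796  0.    -0.605] q [-0.35  0.27  1.71 -0.31  2.03 -1.93] F [ 0.  -0.3 -2.5] open 0.0562 grip 76.1
```

View pics/s1c.png

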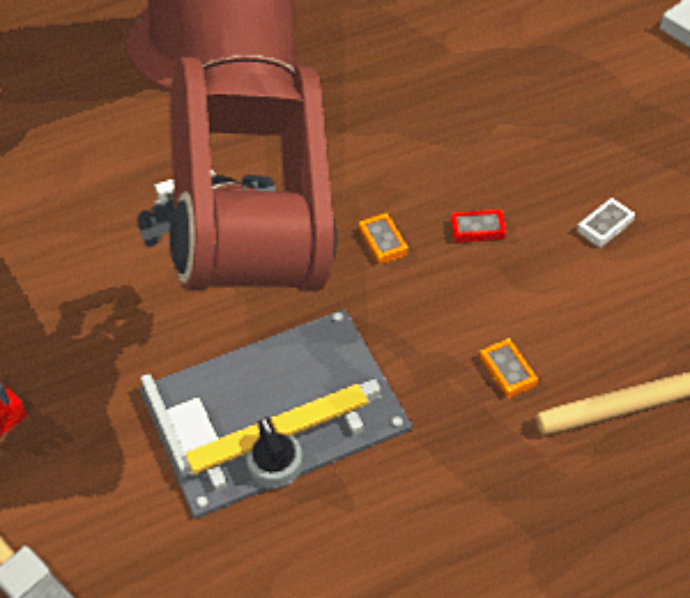

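Scene crop: the bar is held near (170,190) behind the forearm. Bar 1 is still home in the jig at (190,430), and the other dished bar is at (606,221). Lowering to stand the held bar on its edge.

Emit:
{"name": "jog_arm", "arguments": {
  "deltas": [
    [0.2,[0,0,-0.1],[0,0,0]],
    [0.2,[0,0,-0.2],[0,0,0]],
    [0.2,[0,0,-0.28],[0,0,0]],
    [0.2,[0,0,-0.33],[0,0,0]],
    [0.2,[0,0,-0.3475],[0,0,0]],
    [0.2,[0,0,-0.3525],[0,0,0]],
    [0.2,[0,0,-0.3525],[0,0,0]]
  ]
}}

```text
t: 13.65
tool_pos: [0.4016, -0.1497, 0.0104]
tool_rot: [-0.001, -2.223, 0.001]
contact_force: [0.3, -0.7, -3.5]
opening: 0.0578
grip_force: 56.5
```

Run:
```python
from h import *
st()
```

```text
t 13.65 pos [ 0.4016 -0.1497  0.0104] ydir 90.0 z [-0.795 -0.    -0.607] q [-0.35  0.49  1.71 -0.29  1.82 -1.86] F [ 0.3 -0.7 -3.5] open 0.0578 grip 56.5
```

Emit:
{"name": "jog_arm", "arguments": {
  "deltas": [
    [0.2,[0,0,-0.005],[0,0,0]],
    [0.2,[0,0,-0.01],[0,0,0]],
    [0.2,[0,0,-0.01],[0,0,0]]
  ]
}}

```text
t: 13.9
tool_pos: [0.4025, -0.15, 0.0087]
tool_rot: [-0.001, -2.221, 0.002]
contact_force: [1.3, 0.8, 8.5]
opening: 0.0569
grip_force: 74.1
```

Run:
```python
from h import *
st(); snap("wrist","w6.png"); im=cv2.imread("pics/w6.png");
```

```text
t 13.90 pos [ 0.4025 -0.15    0.0087] ydir 90.0 z [-0.796 -0.001 -0.605] q [-0.35  0.49  1.71 -0.29  1.82 -1.86] F [1.3 0.8 8.5] open 0.0569 grip 74.1
```

View pics/w6.png

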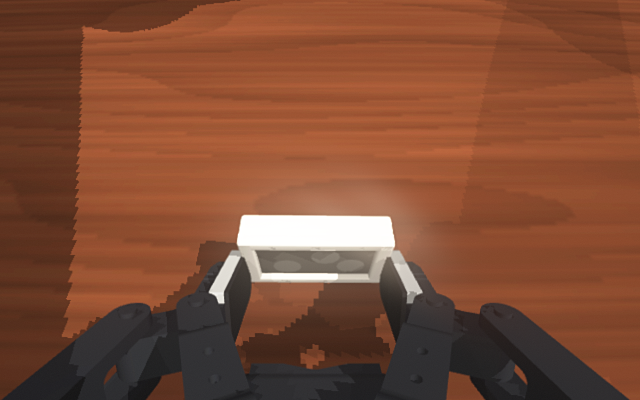

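The wrist picture shows the bar standing on its long edge at (315,230), dished face toward the gripper. Releasing, then tipping it over with the closed fingers from the smooth side.

Emit:
{"name": "jog_arm", "arguments": {
  "deltas": [
    [-0.7,[0,0,0],[0,0,0]],
    [-0.7,[0,0,0],[0,0,0]],
    [-0.7,[0,0,0],[0,0,0]],
    [-0.7,[0.06,0,0.045],[0,0,0]],
    [-0.7,[0.12,0,0.09],[0,0,0]],
    [-0.7,[0.2,0,0.15],[0,0,0]],
    [-0.7,[0.25,0,0.2],[0,0,0]],
    [-0.7,[0.25,0,0.32],[0,-0.04,0]],
    [1,[0.2,0,0.37],[0,-0.08,0]],
    [1,[0.1,0,0.37],[0,-0.12,0]],
    [1,[0,0,0.37],[0,-0.16,0]],
    [1,[-0.08,0,0.37],[0,-0.2,0]]
  ]
}}

```text
t: 14.95
tool_pos: [0.3771, -0.1498, 0.155]
tool_rot: [0.001, -2.788, 0.0]
contact_force: [-0.6, -0.2, 1.7]
opening: 0.0244
grip_force: 0.0
```

Emit:
{"name": "jog_arm", "arguments": {
  "deltas": [
    [1,[-0.01,0,0],[0,-0.04,0]],
    [1,[-0.01,0,0],[0,-0.08,0]],
    [1,[-0.01,0,0],[0,-0.1,0]],
    [1,[-0.01,0,0],[0,-0.1,0]],
    [1,[-0.01,0,0],[0,-0.1,0]]
  ]
}}

```text
t: 15.37
tool_pos: [0.373, -0.1497, 0.1544]
tool_rot: [-0.001, -3.096, -0.001]
contact_force: [-0.0, 0.0, 0.5]
opening: -0.0
grip_force: 0.0
```

Run:
```python
from h import *
st(); snap("wrist","w7.png"); whites("wrist",z=.036,amin=300)
```

```text
t 15.37 pos [ 0.373  -0.1497  0.1544] ydir 90.0 z [-0.046  0.001 -0.999] q [-0.55 -0.44  2.17 -0.02  1.45 -2.12] F [-0.   0.   0.5] open -0.0000 grip 0.0
(534, 228, 34, 49) ctr 415.9 41.7  size 42.0 x 21.5  long 179.1 deg  grey 206
(277, 216, 76, 80) ctr 418.7 -151.0  size 68.3 x 59.9  long 179.9 deg  grey 199
```

View pics/w7.png

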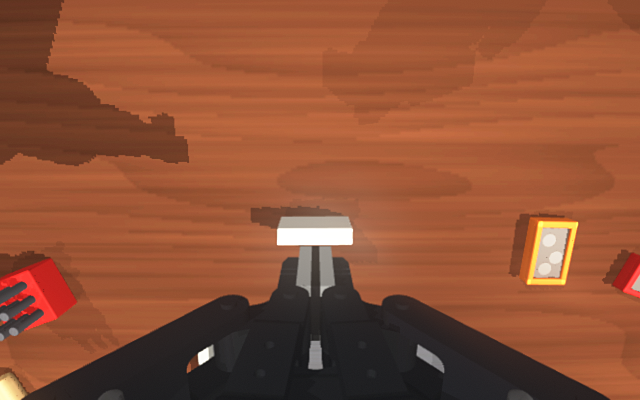

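Emit:
{"name": "jog_arm", "arguments": {
  "deltas": [
    [1,[-0.0125,0,-0.08],[0,0,0]],
    [1,[-0.0125,0,-0.16],[0,0,0]],
    [1,[-0.0125,0,-0.24],[0,0,0]],
    [1,[-0.0125,0,-0.31],[0,0,0]],
    [1,[-0.0125,0,-0.31],[0,0,0]],
    [1,[0.02,0,-0.31],[0,0,0]],
    [1,[0.05,0,-0.31],[0,0,0]],
    [1,[0.08,0,-0.31],[0,0,0]],
    [1,[0.11,0,-0.31],[0,0,0]],
    [1,[0.13,0,-0.31],[0,0,0]],
    [1,[0.13,0,-0.31],[0,0,0]]
  ]
}}

```text
t: 16.38
tool_pos: [0.428, -0.1501, 0.0315]
tool_rot: [0.003, -3.097, -0.001]
contact_force: [0.3, 0.5, -0.3]
opening: -0.0002
grip_force: 0.0
```

Emit:
{"name": "jog_arm", "arguments": {
  "deltas": [
    [-1,[-0.04,0,0.1],[0,0,0]],
    [-1,[-0.08,0,0.2],[0,0,0]],
    [-1,[-0.13,0,0.3],[0,0,0]],
    [-1,[-0.13,0,0.4],[0,0,0]],
    [-1,[-0.13,0,0.4],[0,0,0]],
    [-1,[-0.13,0,0.4],[0,0,0]]
  ]
}}

```text
t: 16.88
tool_pos: [0.3751, -0.1508, 0.1945]
tool_rot: [0.0, -3.103, 0.004]
contact_force: [0.2, 0.5, -0.6]
opening: 0.072
grip_force: 0.0
```

Run:
```python
from h import *
st(); whites("wrist",amin=300,f="w8.png");st()
```

```text
t 16.88 pos [ 0.3751 -0.1508  0.1945] ydir 90.0 z [-0.039 -0.003 -0.999] q [-0.55 -0.47  2.12 -0.02  1.52 -2.12] F [ 0.2  0.5 -0.6] open 0.0720 grip 0.0
(214, 313, 81, 65) ctr 542.2 -216.7  size 90.6 x 72.8  long 113.8 deg  grey 195
(601, 247, 39, 34) ctr 457.2 167.0  size 46.7 x 24.9  long 69.2 deg  grey 195
(286, 216, 62, 38) ctr 424.8 -151.0  size 60.2 x 38.4  long 90.0 deg  grey 247
(512, 213, 31, 44) ctr 425.1 57.7  size 45.1 x 23.5  long 179.7 deg  grey 200
t 16.93 pos [ 0.3741 -0.15    0.1916] ydir 90.0 z [-0.043 -0.    -0.999] q [-0.55 -0.47  2.12 -0.02  1.52 -2.12] F [ 0.  -0.3 -0.7] open 0.0790 grip 0.0
```

The bar is now flat, smooth side up (grey 247), at (0.425,−0.151). Regrasping it across its width.

Emit:
{"name": "jog_arm", "arguments": {
  "deltas": [
    [-1,[0.06,-0.0025,-0.05],[0,-0.014,0]],
    [-1,[0.127,-0.0025,-0.1],[0,-0.014,0]],
    [-1,[0.127,-0.0025,-0.15],[0,-0.014,0]],
    [-1,[0.127,-0.0025,-0.2],[0,-0.014,0]],
    [-1,[0.127,-0.0025,-0.2],[0,-0.014,0]]
  ]
}}

```text
t: 17.35
tool_pos: [0.4202, -0.148, 0.1029]
tool_rot: [0.002, -3.128, -0.013]
contact_force: [-0.6, 0.5, -0.6]
opening: 0.0853
grip_force: 0.0
```

Emit:
{"name": "jog_arm", "arguments": {
  "deltas": [
    [-1,[0,0,0],[0,0,-0.039]],
    [-1,[0,0,0],[0,0,-0.078]],
    [-1,[0,0,0],[0,0,-0.117]],
    [-1,[0,0,0],[0,0,-0.156]],
    [-1,[0,0,0],[0,0,-0.195]],
    [-1,[0,0,0],[0,0,-0.234]],
    [-1,[0,0,0],[0,0,-0.273]],
    [-1,[0,0,0],[0,0,-0.312]],
    [-1,[0,0,0],[0,0,-0.351]],
    [-1,[0,0,0],[0,0,-0.39]],
    [-1,[0,0,0],[0,0,-0.43]],
    [-1,[0,0,0],[0,0,-0.43]]
  ]
}}

```text
t: 18.35
tool_pos: [0.4238, -0.1503, 0.1096]
tool_rot: [-1.965, -2.449, -0.003]
contact_force: [-0.2, -0.1, -0.3]
opening: 0.0855
grip_force: 0.0
```

Emit:
{"name": "jog_arm", "arguments": {
  "deltas": [
    [-1,[0,0,0],[0,0,-0.039]],
    [-1,[0,0,0],[0,0,-0.07]],
    [-1,[0,0,0],[0,0,-0.07]],
    [-1,[0,0,0],[0,0,-0.07]]
  ]
}}

```text
t: 18.68
tool_pos: [0.4241, -0.1504, 0.1098]
tool_rot: [-2.215, -2.227, -0.003]
contact_force: [-0.2, 0.0, -0.2]
opening: 0.0854
grip_force: 0.0
```

Run:
```python
from h import *
st(); whites("wrist",amin=300,f="w9.png")
```

```text
t 18.68 pos [ 0.4241 -0.1504  0.1098] ydir 0.3 z [ 0.001  0.002 -1.   ] q [-0.51 -0.28  2.12  0.    1.29 -0.51] F [-0.2  0.  -0.2] open 0.0854 grip 0.0
(430, 260, 48, 58) ctr 531.6 -217.1  size 60.2 x 14.5  long 121.3 deg  grey 158
(153, 260, 48, 58) ctr 317.1 -217.3  size 58.8 x 14.5  long 59.1 deg  grey 163
(293, 159, 53, 83) ctr 426.6 -149.6  size 60.5 x 36.2  long 90.3 deg  grey 249
(479, 33, 161, 299) ctr 592.0 -145.7  size 222.9 x 77.5  long 86.6 deg  grey 217
```

Emit:
{"name": "jog_arm", "arguments": {
  "deltas": [
    [-1,[0.005,0.0025,-0.08],[0,0,0]],
    [-1,[0.005,0.0025,-0.16],[0,0,0]],
    [-1,[0.005,0.0025,-0.22],[0,0,0]],
    [-1,[0.005,0.0025,-0.26],[0,0,0]],
    [-1,[0.005,0.0025,-0.26],[0,0,0]],
    [0.6,[0.005,0.0025,-0.26],[0,0,0]],
    [0.6,[0.005,0.0025,-0.26],[0,0,0]],
    [0.6,[0.005,0.0025,-0.26],[0,0,0]],
    [0.6,[0.005,0.0025,-0.26],[0,0,0]],
    [0.6,[0.005,0.0025,-0.26],[0,0,0]]
  ],
  "squeeze": 60
}}

```text
t: 19.57
tool_pos: [0.4277, -0.1504, 0.0081]
tool_rot: [2.218, 2.22, 0.005]
contact_force: [-1.6, 0.2, 6.0]
opening: 0.0338
grip_force: 60.0
```

Run:
```python
from h import *
st()
```

```text
t 19.57 pos [ 0.4277 -0.1504  0.0081] ydir 0.1 z [ 0.004 -0.    -1.   ] q [-0.5  -0.1   2.17  0.    1.07 -0.51] F [-1.6  0.2  6. ] open 0.0338 grip 60.0
```

Emit:
{"name": "jog_arm", "arguments": {
  "deltas": [
    [0.6,[0,0,0.1],[0,0,0]],
    [0.6,[0,0,0.2],[0,0,0]],
    [0.6,[0,0,0.3],[0,0,0]],
    [0.6,[0.05,0,0.36],[0,0,0.039]],
    [0.6,[0.1,-0.03,0.36],[0,0,0.078]],
    [0.6,[0.18,-0.06,0.36],[0,0,0.117]],
    [0.6,[0.25,-0.0675,0.36],[0,0,0.156]],
    [0.6,[0.3,-0.0675,0.36],[0,0,0.195]],
    [0.6,[0.364,-0.0675,0.36],[0,0,0.234]],
    [0.6,[0.364,-0.0675,0.36],[0,0,0.273]],
    [0.6,[0.364,-0.0675,0.36],[0,0,0.3]],
    [0.6,[0.364,-0.0675,0.36],[0,0,0.3]]
  ]
}}

```text
t: 20.57
tool_pos: [0.5718, -0.1763, 0.1494]
tool_rot: [-0.966, -2.987, -0.003]
contact_force: [-0.9, -0.1, -2.7]
opening: 0.0333
grip_force: 61.9
```

Emit:
{"name": "jog_arm", "arguments": {
  "deltas": [
    [0.6,[0,0,0],[0,0,0.039]],
    [0.6,[0,0,0],[0,0,0.078]],
    [0.6,[0,0,0],[0,0,0.117]],
    [0.6,[0,0,0],[0,0,0.156]],
    [0.6,[0,0,0],[0,0,0.195]],
    [0.6,[0,0,0],[0,0,0.199]],
    [0.6,[0,0,0],[0,0,0.199]],
    [0.6,[0,0,0],[0,0,0.199]]
  ]
}}

```text
t: 21.23
tool_pos: [0.5717, -0.1765, 0.15]
tool_rot: [-0.009, -3.14, -0.003]
contact_force: [0.4, 0.1, -3.3]
opening: 0.0336
grip_force: 61.8
```

Run:
```python
from h import *
st(); whites("top",z=.024,f="t1.png",amin=60)
```

```text
t 21.23 pos [ 0.5717 -0.1765  0.15  ] ydir 89.7 z [-0.002  0.002 -1.   ] q [-0.42  0.05  1.75  0.    1.34 -1.99] F [ 0.4  0.1 -3.3] open 0.0336 grip 61.8
(36, 367, 45, 33) ctr 109.8 625.1  size 114.0 x 81.9  long 90.3 deg  grey 215
(524, 344, 17, 15) ctr 249.4 -547.8  size 51.3 x 24.9  long 54.0 deg  grey 201
(46, 293, 42, 48) ctr 279.7 621.2  size 101.4 x 100.3  long 17.4 deg  grey 227
(285, 262, 10, 18) ctr 423.9 60.7  size 42.7 x 21.5  long 177.7 deg  grey 150
(238, 250, 19, 13) ctr 455.9 167.5  size 43.2 x 21.8  long 69.6 deg  grey 146
(183, 220, 26, 20) ctr 515.5 303.4  size 61.3 x 38.5  long 108.5 deg  grey 185
(387, 206, 32, 16) ctr 590.2 -221.0  size 81.5 x 35.7  long 68.4 deg  grey 207
(274, 175, 9, 16) ctr 646.6 101.8  size 39.9 x 20.6  long 3.3 deg  grey 147
(467, 159, 25, 37) ctr 682.9 -417.1  size 93.1 x 42.7  long 21.0 deg  grey 177
(184, 120, 15, 31) ctr 768.3 339.3  size 87.7 x 25.4  long 171.3 deg  grey 198
(0, 0, 640, 278) ctr 820.1 25.5  size 1949.9 x 831.4  long 91.8 deg  grey 193
```

Emit:
{"name": "jog_arm", "arguments": {
  "deltas": [
    [0.6,[0,0,-0.1],[0,0,0.002]],
    [0.6,[0,0,-0.2],[0,0,0.002]],
    [0.6,[0,0,-0.28],[0,0,0.002]],
    [0.6,[0,0,-0.32],[0,0,0.002]],
    [0.6,[0,0,-0.326],[0,0,0.002]],
    [0.6,[0,0,-0.326],[0,0,0.002]],
    [0.6,[0.01,0,-0.326],[0,0,0.002]],
    [0.6,[0.02,0,-0.326],[0,0,0.002]],
    [0.6,[0.03,0,-0.326],[0,0,0.002]],
    [0.6,[0.038,0,-0.326],[0,0,0.002]],
    [0.6,[0.038,0,-0.326],[0,0,0.002]]
  ]
}}

```text
t: 22.2
tool_pos: [0.5814, -0.1768, 0.0192]
tool_rot: [0.007, -3.123, -0.004]
contact_force: [-21.5, -2.3, 9.8]
opening: 0.0334
grip_force: 71.0
```

Run:
```python
from h import *
st()
```

```text
t 22.20 pos [ 0.5814 -0.1768  0.0192] ydir 90.2 z [-0.018  0.003 -1.   ] q [-0.42  0.24  1.78 -0.01  1.13 -1.99] F [-21.5  -2.3   9.8] open 0.0334 grip 71.0
```

Emit:
{"name": "jog_arm", "arguments": {
  "deltas": [
    [0.6,[-0.015,0,0],[0,0,0]],
    [0,[-0.015,0,0],[0,0,0]],
    [0,[-0.015,0,0],[0,0,0]],
    [0,[-0.015,0,0],[0,0,0]],
    [0,[-0.015,0,0.06],[0,0,0]],
    [0,[-0.015,0,0.13],[0,0,0]],
    [1,[-0.015,0.0975,0.13],[0,0,0]],
    [1,[-0.015,0.0975,0.13],[0,0,0]],
    [1,[-0.015,0.0975,0.13],[0,0,0]],
    [1,[-0.015,0.0975,0.06],[0,0,0]],
    [1,[-0.015,0.0975,-0.0085],[0,0,0]],
    [1,[-0.015,0.0975,-0.0085],[0,0,0]]
  ]
}}

```text
t: 23.2
tool_pos: [0.5776, -0.1367, 0.0107]
tool_rot: [0.006, -3.132, -0.007]
contact_force: [-0.5, 0.4, -0.7]
opening: 0.0002
grip_force: 0.0
```

Emit:
{"name": "jog_arm", "arguments": {
  "deltas": [
    [1,[0,-0.02,0],[0,0,0]],
    [1,[0,-0.04,0],[0,0,0]],
    [1,[0,-0.06,0],[0,0,0]],
    [1,[0,-0.075,0],[0,0,0]],
    [1,[0,-0.085,0],[0,0,0]],
    [1,[0,-0.0975,0],[0,0,0]],
    [1,[0,-0.0975,0],[0,0,0]],
    [1,[0,-0.0975,0],[0,0,0]]
  ]
}}

```text
t: 23.87
tool_pos: [0.5824, -0.1697, 0.018]
tool_rot: [0.003, -3.141, -0.027]
contact_force: [0.1, 26.9, 10.0]
opening: 0.0002
grip_force: 13.6
```

Run:
```python
from h import *
st()
```

```text
t 23.87 pos [ 0.5824 -0.1697  0.018 ] ydir 90.1 z [-0.     0.017 -1.   ] q [-0.41  0.23  1.8   0.02  1.12 -1.99] F [ 0.1 26.9 10. ] open 0.0002 grip 13.6
```

Bar 2 is home: contact came at the predicted y and 27 N. Going to the last dished bar near (0.517,0.303).

Emit:
{"name": "jog_arm", "arguments": {
  "deltas": [
    [1,[0,0.05,0],[0,0,0]],
    [1,[0,0.05,0.1],[0,0,0]],
    [-1,[0,0.1,0.2],[0,0,0]],
    [-1,[0,0.2,0.3],[0,0,0.02]],
    [-1,[-0.05,0.3,0.4],[0,0,0.04]],
    [-1,[-0.1,0.4,0.46],[0,0,0.06]],
    [-1,[-0.15,0.5,0.46],[0,0,0.08]],
    [-1,[-0.16,0.6,0.46],[0,0,0.1]],
    [-1,[-0.16,0.7,0.46],[0,0,0.1]],
    [-1,[-0.16,0.8,0.46],[0,0,0.1]],
    [-1,[-0.16,0.8,0.46],[0,0,0.1]],
    [-1,[-0.16,0.8,0.46],[0,0,0.1]]
  ]
}}

```text
t: 24.87
tool_pos: [0.5173, 0.1478, 0.2025]
tool_rot: [-0.505, 3.098, 0.005]
contact_force: [-0.0, -0.0, 0.3]
opening: 0.0857
grip_force: 0.0
```

Emit:
{"name": "jog_arm", "arguments": {
  "deltas": [
    [-1,[0,0.1,0],[0,0,0]],
    [-1,[0,0.2,0],[0,0,0]],
    [-1,[0,0.3,0],[0,0,0]],
    [-1,[0,0.39,0],[0,0,0]],
    [-1,[0,0.39,0],[0,0,0]],
    [-1,[0,0.39,0],[0,0,0]]
  ]
}}

```text
t: 25.37
tool_pos: [0.5179, 0.3001, 0.2012]
tool_rot: [-0.501, 3.101, 0.001]
contact_force: [1.1, 0.1, 0.3]
opening: 0.0854
grip_force: 0.0
```

Run:
```python
from h import *
st(); whites("wrist",f="w10.png",amin=400)
```

```text
t 25.37 pos [0.5179 0.3001 0.2012] ydir 108.3 z [-0.     0.001 -1.   ] q [ 0.4   0.01  1.71  0.    1.42 -1.49] F [1.1 0.1 0.3] open 0.0854 grip 0.0
(78, 213, 28, 46) ctr 648.0 101.9  size 45.3 x 23.6  long 0.8 deg  grey 173
(289, 158, 64, 38) ctr 516.6 304.1  size 60.5 x 36.3  long 108.3 deg  grey 208
(168, 58, 49, 37) ctr 458.8 168.0  size 45.4 x 21.4  long 69.3 deg  grey 163
```

Emit:
{"name": "jog_arm", "arguments": {
  "deltas": [
    [-1,[0.02,0.02,-0.05],[0.0652,-0.2007,0]],
    [-1,[0.02,0.02,-0.1],[0.0652,-0.2007,0]],
    [-1,[0.02,0.02,-0.15],[0.0652,-0.2007,0]],
    [-1,[0.02,0.02,-0.2],[0.0652,-0.2007,0]],
    [-1,[0.02,0.02,-0.25],[0.0652,-0.2007,0]],
    [-1,[0.02,0.02,-0.32],[0.0652,-0.2007,0]],
    [-1,[0.02,0.02,-0.4],[0.0652,-0.2007,0]],
    [-1,[0.02,0.02,-0.45],[0.0652,-0.2007,0]],
    [-1,[0.02,0.02,-0.4875],[0.0652,-0.2007,0]],
    [-1,[0.02,0.02,-0.4875],[0.0652,-0.2007,0]],
    [-1,[0.02,0.02,-0.4875],[0.0652,-0.2007,0]]
  ]
}}

```text
t: 26.33
tool_pos: [0.5254, 0.3057, 0.0049]
tool_rot: [-0.392, 2.455, 0.132]
contact_force: [0.8, 0.2, 0.7]
opening: 0.0854
grip_force: 0.0
```

Emit:
{"name": "jog_arm", "arguments": {
  "deltas": [
    [-0.2,[0,0,0],[0,0,0]],
    [0.2,[0,0,0],[0,0,0]],
    [0.2,[0,0,0],[0,0,0]],
    [0.2,[0,0,0],[0,0,0]],
    [0.2,[0,0,0],[0,0,0]]
  ],
  "squeeze": 70
}}

```text
t: 26.75
tool_pos: [0.5272, 0.308, 0.0084]
tool_rot: [-0.393, 2.449, 0.135]
contact_force: [-2.3, -3.5, 6.3]
opening: 0.0568
grip_force: 72.7
```

Run:
```python
from h import *
st()
```

```text
t 26.75 pos [0.5272 0.308  0.0084] ydir 108.2 z [ 0.587  0.193 -0.786] q [ 0.44  0.    2.2  -0.28  0.29 -1.21] F [-2.3 -3.5  6.3] open 0.0568 grip 72.7
```

Emit:
{"name": "jog_arm", "arguments": {
  "deltas": [
    [0.2,[0,0,0.1],[0,0,0]],
    [0.2,[0,0,0.2],[0,0,0]],
    [0.2,[0,0,0.3],[0,0,0]],
    [0.2,[-0.02,-0.01,0.35],[-0.012,0.0371,0]],
    [0.2,[-0.04,-0.02,0.35],[-0.0241,0.0742,0]],
    [0.2,[-0.075,-0.025,0.35],[-0.0361,0.1113,0]],
    [0.2,[-0.075,-0.025,0.35],[-0.0482,0.1484,0]],
    [0.2,[-0.075,-0.025,0.35],[-0.0602,0.1855,0]],
    [0.2,[-0.075,-0.025,0.35],[-0.0723,0.2226,0]],
    [0.2,[-0.075,-0.025,0.35],[-0.0843,0.2597,0]],
    [0.2,[-0.075,-0.025,0.35],[-0.0964,0.2968,0]],
    [0.2,[-0.075,-0.025,0.35],[-0.1085,0.3338,0]]
  ]
}}

```text
t: 27.75
tool_pos: [0.4962, 0.2978, 0.1469]
tool_rot: [0.428, -2.668, 0.091]
contact_force: [0.4, -0.2, -2.4]
opening: 0.0565
grip_force: 75.8
```

Emit:
{"name": "jog_arm", "arguments": {
  "deltas": [
    [0.2,[0,0,0],[-0.012,0.0371,0]],
    [0.2,[0,0,0],[-0.0241,0.0742,0]],
    [0.2,[0,0,0],[-0.0361,0.1113,0]],
    [0.2,[0,0,0],[-0.0482,0.1484,0]],
    [0.2,[0,0,0],[-0.0494,0.1522,0]],
    [0.2,[0,0,0],[-0.0494,0.1522,0]],
    [0.2,[0,0,0],[-0.0494,0.1522,0]]
  ]
}}

```text
t: 28.33
tool_pos: [0.4953, 0.2975, 0.1456]
tool_rot: [0.349, -2.178, 0.171]
contact_force: [1.1, -0.0, -2.2]
opening: 0.0566
grip_force: 76.3
```

Emit:
{"name": "jog_arm", "arguments": {
  "deltas": [
    [0.2,[0,0,-0.1],[0,0,0]],
    [0.2,[0,0,-0.2],[0,0,0]],
    [0.2,[0,0,-0.28],[0,0,0]],
    [0.2,[0,0,-0.32],[0,0,0]],
    [0.2,[0,0,-0.335],[0,0,0]],
    [0.2,[0,0,-0.34],[0,0,0]],
    [0.2,[0,0,-0.34],[0,0,0]]
  ]
}}

```text
t: 28.92
tool_pos: [0.4963, 0.2979, 0.0115]
tool_rot: [0.349, -2.179, 0.171]
contact_force: [0.4, -0.2, -3.1]
opening: 0.0565
grip_force: 76.2
```

Run:
```python
from h import *
st()
```

```text
t 28.92 pos [0.4963 0.2979 0.0115] ydir 108.1 z [-0.769 -0.248 -0.589] q [ 0.38  0.78  1.27  0.06  2.03 -1.51] F [ 0.4 -0.2 -3.1] open 0.0565 grip 76.2
```

Emit:
{"name": "jog_arm", "arguments": {
  "deltas": [
    [0.2,[0,0,-0.007],[0,0,0]],
    [0.2,[0,0,-0.0125],[0,0,0]],
    [0.2,[0,0,-0.0125],[0,0,0]]
  ]
}}

```text
t: 29.17
tool_pos: [0.4971, 0.2983, 0.0094]
tool_rot: [0.349, -2.177, 0.171]
contact_force: [0.5, 0.5, 7.8]
opening: 0.0568
grip_force: 76.7
```

Emit:
{"name": "jog_arm", "arguments": {
  "deltas": [
    [-0.7,[0,0,0],[0,0,0]],
    [-0.7,[0,0,0],[0,0,0]],
    [-0.7,[0,0,0],[0,0,0]],
    [-0.7,[0.06,0.019,0.045],[0,0,0]],
    [-0.7,[0.12,0.038,0.09],[0,0,0]],
    [-0.7,[0.2,0.064,0.15],[0,0,0]],
    [-0.7,[0.25,0.08,0.2],[0,0,0]],
    [-0.7,[0.25,0.08,0.28],[0,0,0]],
    [-0.7,[0.25,0.08,0.35],[0,0,0]],
    [-0.7,[0.25,0.08,0.35],[0,0,0]]
  ]
}}

```text
t: 30.0
tool_pos: [0.5979, 0.3304, 0.1516]
tool_rot: [0.35, -2.185, 0.17]
contact_force: [1.1, 0.1, 2.6]
opening: 0.0728
grip_force: 0.0
```

Emit:
{"name": "jog_arm", "arguments": {
  "deltas": [
    [1,[-0.05,-0.015,0],[0.012,-0.0371,0]],
    [1,[-0.1,-0.03,0],[0.0241,-0.0742,0]],
    [1,[-0.15,-0.045,0],[0.0361,-0.1113,0]],
    [1,[-0.2,-0.06,0],[0.0482,-0.1484,0]],
    [1,[-0.25,-0.08,0],[0.0602,-0.1855,0]],
    [1,[-0.3,-0.1,0],[0.0723,-0.2226,0]],
    [1,[-0.33,-0.105,0],[0.0843,-0.2597,0]],
    [1,[-0.33,-0.105,0],[0.0927,-0.2853,0]],
    [1,[-0.33,-0.105,0],[0.0927,-0.2853,0]],
    [1,[-0.33,-0.105,0],[0.0927,-0.2853,0]],
    [1,[-0.33,-0.105,0],[0.0927,-0.2853,0]]
  ]
}}

```text
t: 30.92
tool_pos: [0.4638, 0.2875, 0.1446]
tool_rot: [0.497, -3.1, -0.002]
contact_force: [-0.6, 0.2, 0.4]
opening: -0.0
grip_force: 0.0
```

Run:
```python
from h import *
st(); whites("wrist",z=.036,f="w11.png",amin=400)
```

```text
t 30.92 pos [0.4638 0.2875 0.1446] ydir 108.2 z [-0.003  0.001 -1.   ] q [ 0.42 -0.07  1.88  0.    1.33 -1.47] F [-0.6  0.2  0.4] open -0.0000 grip 0.0
(47, 292, 29, 47) ctr 627.2 115.0  size 41.3 x 21.7  long 1.6 deg  grey 177
(276, 218, 78, 78) ctr 509.3 301.3  size 66.0 x 59.8  long 18.1 deg  grey 198
(139, 106, 67, 62) ctr 451.9 175.8  size 43.0 x 22.7  long 69.7 deg  grey 183
(21, 49, 32, 39) ctr 434.3 76.7  size 21.6 x 19.9  long 88.8 deg  grey 174
```

View pics/w11.png

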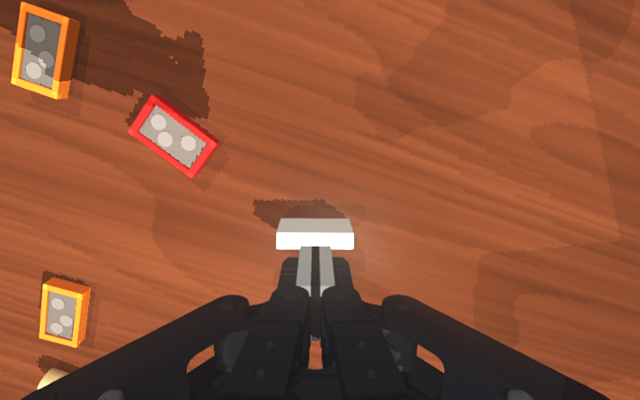

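The last bar stands at (315,235), smooth face toward the tool. Tipping it over.

Emit:
{"name": "jog_arm", "arguments": {
  "deltas": [
    [1,[0,0,-0.08],[0,0,0]],
    [1,[0,0,-0.16],[0,0,0]],
    [1,[0,0,-0.24],[0,0,0]],
    [1,[0,0,-0.285],[0,0,0]],
    [1,[0,0,-0.285],[0,0,0]],
    [1,[0.03,0.01,-0.285],[0,0,0]],
    [1,[0.06,0.02,-0.285],[0,0,0]],
    [1,[0.09,0.03,-0.285],[0,0,0]],
    [1,[0.12,0.04,-0.285],[0,0,0]],
    [1,[0.14,0.045,-0.285],[0,0,0]],
    [1,[0.14,0.045,-0.285],[0,0,0]]
  ]
}}

```text
t: 31.88
tool_pos: [0.5222, 0.3062, 0.0318]
tool_rot: [-0.496, 3.101, 0.003]
contact_force: [0.0, 0.8, 0.3]
opening: -0.0001
grip_force: 0.0
```

Emit:
{"name": "jog_arm", "arguments": {
  "deltas": [
    [-1,[-0.03,-0.01,0.1],[0,0,-0.039]],
    [-1,[-0.03,-0.01,0.2],[0,0,-0.078]],
    [-1,[-0.03,-0.01,0.3],[0,0,-0.117]],
    [-1,[-0.03,-0.01,0.32],[0,0,-0.156]],
    [-1,[-0.03,-0.01,0.32],[0,0,-0.195]],
    [-1,[-0.03,-0.01,0.32],[0,0,-0.234]],
    [-1,[-0.03,-0.01,0.32],[0,0,-0.273]],
    [-1,[-0.03,-0.01,0.32],[0,0,-0.312]],
    [-1,[-0.03,-0.01,0.32],[0,0,-0.351]],
    [-1,[-0.03,-0.01,0.32],[0,0,-0.39]],
    [-1,[-0.03,-0.01,0.32],[0,0,-0.42]],
    [-1,[-0.03,-0.01,0.32],[0,0,-0.42]]
  ]
}}

```text
t: 32.88
tool_pos: [0.5071, 0.3013, 0.1587]
tool_rot: [-1.51, -2.754, -0.003]
contact_force: [0.5, -0.5, 0.8]
opening: 0.0851
grip_force: 0.0
```

Emit:
{"name": "jog_arm", "arguments": {
  "deltas": [
    [-1,[0,0,0],[0,0,-0.039]],
    [-1,[0,0,0],[0,0,-0.078]],
    [-1,[0,0,0],[0,0,-0.08]],
    [-1,[0,0,0],[0,0,-0.08]]
  ]
}}

```text
t: 33.22
tool_pos: [0.5071, 0.3014, 0.1585]
tool_rot: [-1.836, -2.549, -0.003]
contact_force: [0.1, -0.1, -0.5]
opening: 0.0852
grip_force: 0.0
```

Run:
```python
from h import *
st(); whites("wrist",f="w12.png",amin=400)
```

```text
t 33.22 pos [0.5071 0.3014 0.1585] ydir 18.5 z [ 0.001  0.002 -1.   ] q [0.41 0.02 1.77 0.   1.35 0.09] F [ 0.1 -0.1 -0.5] open 0.0852 grip 0.0
(208, 277, 36, 43) ctr 457.1 169.0  size 45.0 x 24.5  long 69.2 deg  grey 162
(430, 260, 48, 52) ctr 656.6 250.9  size 70.2 x 14.1  long 147.2 deg  grey 159
(153, 260, 49, 59) ctr 414.4 170.6  size 72.8 x 18.7  long 78.0 deg  grey 174
(565, 208, 75, 63) ctr 774.0 336.3  size 94.0 x 26.7  long 171.2 deg  grey 236
(310, 150, 45, 71) ctr 519.8 305.9  size 60.7 x 36.2  long 108.2 deg  grey 252
```

Emit:
{"name": "jog_arm", "arguments": {
  "deltas": [
    [-1,[0.032,0.012,-0.1],[0,0,0]],
    [-1,[0.032,0.012,-0.2],[0,0,0]],
    [-1,[0.032,0.012,-0.3],[0,0,0]],
    [-1,[0.032,0.012,-0.35],[0,0,0]],
    [-1,[0.032,0.012,-0.38],[0,0,0]],
    [-1,[0.032,0.012,-0.38],[0,0,0]],
    [0.6,[0.032,0.012,-0.38],[0,0,0]],
    [0.6,[0.032,0.012,-0.38],[0,0,0]],
    [0.6,[0.032,0.012,-0.38],[0,0,0]],
    [0.6,[0.032,0.012,-0.38],[0,0,0]],
    [0.6,[0.032,0.012,-0.38],[0,0,0]]
  ],
  "squeeze": 60
}}

```text
t: 34.18
tool_pos: [0.5216, 0.307, 0.0088]
tool_rot: [1.84, 2.544, 0.009]
contact_force: [-0.2, -0.3, 5.4]
opening: 0.0338
grip_force: 59.5
```

Run:
```python
from h import *
st(); im=snap("top","t2.png")
cv2.imwrite("pics/t2c.png",cv2.resize(im[165:255,315:430],None,fx=6,fy=6,interpolation=cv2.INTER_CUBIC))
```

```text
t 34.18 pos [0.5216 0.307  0.0088] ydir 18.2 z [ 0.005  0.004 -1.   ] q [0.41 0.24 1.81 0.   1.09 0.09] F [-0.2 -0.3  5.4] open 0.0338 grip 59.5
```

View pics/t2c.png

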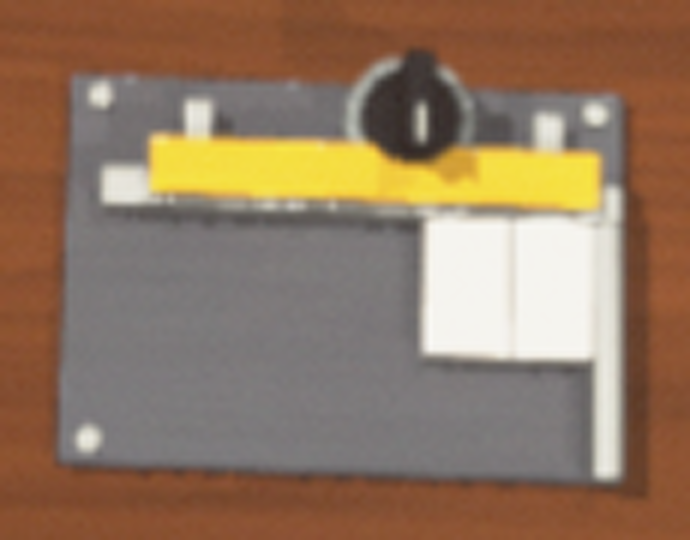

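The crop shows both bars home at (468,288) and (555,288), touching each other and the fences. Bringing the third.

Emit:
{"name": "jog_arm", "arguments": {
  "deltas": [
    [0.6,[0,0,0.1],[0,0,0]],
    [0.6,[0,0,0.2],[0,0,0]],
    [0.6,[0,0,0.3],[0,0,0]],
    [0.6,[0,-0.1,0.36],[0,0,0.039]],
    [0.6,[0.05,-0.19,0.36],[0,0,0.078]],
    [0.6,[0.1,-0.28,0.36],[0,0,0.117]],
    [0.6,[0.13,-0.37,0.36],[0,0,0.156]],
    [0.6,[0.13,-0.46,0.36],[0,0,0.195]],
    [0.6,[0.13,-0.55,0.36],[0,0,0.234]],
    [0.6,[0.13,-0.64,0.36],[0,0,0.26]],
    [0.6,[0.13,-0.64,0.36],[0,0,0.26]],
    [0.6,[0.13,-0.64,0.36],[0,0,0.26]]
  ]
}}

```text
t: 35.23
tool_pos: [0.5716, 0.0483, 0.1499]
tool_rot: [-0.686, -3.064, -0.003]
contact_force: [0.1, 1.1, -3.1]
opening: 0.0332
grip_force: 61.5
```

Emit:
{"name": "jog_arm", "arguments": {
  "deltas": [
    [0.6,[0,-0.09,0],[0,0,0.039]],
    [0.6,[0,-0.18,0],[0,0,0.078]],
    [0.6,[0,-0.27,0],[0,0,0.117]],
    [0.6,[0,-0.36,0],[0,0,0.138]],
    [0.6,[0,-0.45,0],[0,0,0.138]],
    [0.6,[0,-0.4768,0],[0,0,0.138]],
    [0.6,[0,-0.4768,0],[0,0,0.138]],
    [0.6,[0,-0.4768,0],[0,0,0.138]]
  ]
}}

```text
t: 35.9
tool_pos: [0.572, -0.1396, 0.1499]
tool_rot: [-0.005, -3.14, -0.004]
contact_force: [-0.4, 1.4, -3.2]
opening: 0.0335
grip_force: 61.6
```

Run:
```python
from h import *
st()
```

```text
t 35.90 pos [ 0.572  -0.1396  0.1499] ydir 89.8 z [-0.002  0.003 -1.   ] q [-0.37  0.03  1.77  0.    1.34 -1.93] F [-0.4  1.4 -3.2] open 0.0335 grip 61.6
```

Emit:
{"name": "jog_arm", "arguments": {
  "deltas": [
    [0.6,[0,0,-0.1],[0,0,0.001]],
    [0.6,[0,0,-0.2],[0,0,0.001]],
    [0.6,[0,0,-0.28],[0,0,0.001]],
    [0.6,[0,0,-0.32],[0,0,0.001]],
    [0.6,[0,0,-0.326],[0,0,0.001]],
    [0.6,[0,0,-0.326],[0,0,0.001]],
    [0.6,[0.01,0,-0.326],[0,0,0.001]],
    [0.6,[0.02,0,-0.326],[0,0,0.001]],
    [0.6,[0.03,0,-0.326],[0,0,0.001]],
    [0.6,[0.038,0,-0.326],[0,0,0.001]],
    [0.6,[0.038,0,-0.326],[0,0,0.001]]
  ]
}}

```text
t: 36.82
tool_pos: [0.5806, -0.1395, 0.0189]
tool_rot: [0.004, -3.121, -0.006]
contact_force: [-25.0, 0.9, 11.8]
opening: 0.0333
grip_force: 74.2
```

Run:
```python
from h import *
st()
```

```text
t 36.82 pos [ 0.5806 -0.1395  0.0189] ydir 90.1 z [-0.021  0.004 -1.   ] q [-0.36  0.22  1.81 -0.    1.13 -1.93] F [-25.    0.9  11.8] open 0.0333 grip 74.2
```

Emit:
{"name": "jog_arm", "arguments": {
  "deltas": [
    [0.6,[-0.015,0,0],[0,0,0]],
    [0,[-0.015,0,0],[0,0,0]],
    [0,[-0.015,0,0],[0,0,0]],
    [0,[-0.015,0,0],[0,0,0]],
    [0,[-0.015,0,0.06],[0,0,0]],
    [0,[-0.015,0,0.13],[0,0,0]],
    [1,[-0.015,0.0975,0.13],[0,0,0]],
    [1,[-0.015,0.0975,0.13],[0,0,0]],
    [1,[-0.015,0.0975,0.13],[0,0,0]],
    [1,[-0.015,0.0975,0.06],[0,0,0]],
    [1,[-0.015,0.0975,-0.005],[0,0,0]],
    [1,[-0.015,0.0975,-0.005],[0,0,0]]
  ]
}}

```text
t: 37.82
tool_pos: [0.5772, -0.1008, 0.0123]
tool_rot: [0.001, -3.131, -0.007]
contact_force: [-1.3, 0.6, -0.3]
opening: 0.0001
grip_force: 0.0
```

Emit:
{"name": "jog_arm", "arguments": {
  "deltas": [
    [1,[0,-0.02,0],[0,0,0]],
    [1,[0,-0.04,0],[0,0,0]],
    [1,[0,-0.06,0],[0,0,0]],
    [1,[0,-0.075,0],[0,0,0]],
    [1,[0,-0.085,0],[0,0,0]],
    [1,[0,-0.095,0],[0,0,0]],
    [1,[0,-0.095,0],[0,0,0]],
    [1,[0,-0.095,0],[0,0,0]]
  ]
}}

```text
t: 38.48
tool_pos: [0.5824, -0.1337, 0.0196]
tool_rot: [0.002, 3.141, 0.023]
contact_force: [0.3, 24.5, 7.5]
opening: 0.0
grip_force: 11.9
```

Run:
```python
from h import *
st()
```

```text
t 38.48 pos [ 0.5824 -0.1337  0.0196] ydir 89.9 z [ 0.     0.015 -1.   ] q [-0.36  0.21  1.82  0.02  1.12 -1.93] F [ 0.3 24.5  7.5] open 0.0000 grip 11.9
```

Emit:
{"name": "jog_arm", "arguments": {
  "deltas": [
    [1,[0,0.04,0],[0,0,0]],
    [1,[0,0.05,0.05],[0,0,0]],
    [1,[0,0.05,0.15],[0,0,0]],
    [-1,[0,0.05,0.25],[0,0,0]],
    [-1,[0.05,0,0.35],[0,0,0]],
    [-1,[0.12,-0.025,0.45],[0,0,0]],
    [-1,[0.2,-0.025,0.5],[0,0,0]],
    [-1,[0.25,-0.025,0.5],[0,0,0]],
    [-1,[0.25,-0.025,0.5],[0,0,0]],
    [-1,[0.25,-0.025,0.5],[0,0,0]]
  ]
}}

```text
t: 39.32
tool_pos: [0.6825, -0.1507, 0.2196]
tool_rot: [-0.001, 3.141, 0.0]
contact_force: [0.5, 0.8, -0.2]
opening: 0.0833
grip_force: 0.0
```

Run:
```python
from h import *
st(); c=cal("wrist"); np.savez("w13.npz",K=c[0],d=c[1],E=c[2]); snap("wrist","w13.png")
# expected outlines
P=[(.551,-.249,.024),(.551,-.213,.024),(.551,-.177,.024),(.551,-.141,.024),(.611,-.141,.024),(.651,-.169,.066)]
print(proj("wrist",P,c).round(1).tolist())
```

```text
t 39.32 pos [ 0.6825 -0.1507  0.2196] ydir 90.0 z [ 0.001  0.    -1.   ] q [-0.32  0.23  1.44  0.    1.47 -1.9 ] F [ 0.5  0.8 -0.2] open 0.0833 grip 0.0
[[205.1, 29.1], [245.6, 28.8], [286.3, 28.6], [327.1, 28.6], [326.5, 98.9], [294.5, 148.2]]
```

View pics/w13.png

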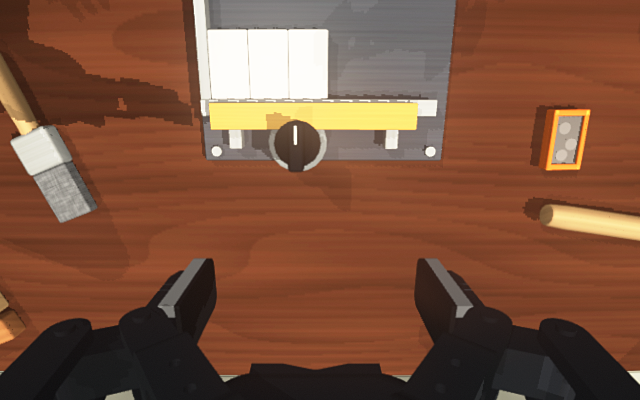

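All three bars are smooth side up, flush and gapless: edges at 207/248/288/328 px against expected 205/246/286/327. The knob at (297,146) is open, its grip along jig x. The judge's first step should be met, so gripping the knob now.

Emit:
{"name": "jog_arm", "arguments": {
  "deltas": [
    [-0.3,[-0.08,-0.0425,-0.05],[0,0,0]],
    [-0.3,[-0.08,-0.0425,-0.15],[0,0,0]],
    [-0.3,[-0.08,-0.0425,-0.25],[0,0,0]],
    [-0.3,[-0.08,-0.0425,-0.33],[0,0,0]],
    [-0.3,[-0.08,-0.0425,-0.4],[0,0,0]],
    [-0.3,[-0.08,-0.0425,-0.44],[0,0,0]],
    [-0.3,[-0.08,-0.0425,-0.44],[0,0,0]],
    [0.8,[-0.08,-0.0425,-0.44],[0,0,0]],
    [0.8,[-0.08,-0.0425,-0.44],[0,0,0]],
    [0.8,[-0.08,-0.0425,-0.44],[0,0,0]],
    [0.8,[-0.08,-0.0425,-0.44],[0,0,0]],
    [0.8,[-0.08,-0.0425,-0.44],[0,0,0]]
  ],
  "squeeze": 40
}}

```text
t: 40.37
tool_pos: [0.6505, -0.1675, 0.0446]
tool_rot: [-0.001, 3.14, -0.001]
contact_force: [-2.0, -2.5, 6.0]
opening: 0.013
grip_force: 43.1
```

Run:
```python
from h import *
st()
```

```text
t 40.37 pos [ 0.6505 -0.1675  0.0446] ydir 90.0 z [ 0.002 -0.001 -1.   ] q [-0.36  0.33  1.63  0.    1.18 -1.93] F [-2.  -2.5  6. ] open 0.0130 grip 43.1
```

Gripped, with the opening at 13 mm. Turning clockwise 82°.

Emit:
{"name": "jog_arm", "arguments": {
  "deltas": [
    [0.8,[0,0,0],[0,0,-0.035]],
    [0.8,[0,0,0],[0,0,-0.07]],
    [0.8,[0,0,0],[0,0,-0.105]],
    [0.8,[0,0,0],[0,0,-0.14]],
    [0.8,[0,0,0],[0,0,-0.175]],
    [0.8,[0,0,0],[0,0,-0.21]],
    [0.8,[0,0,0],[0,0,-0.245]],
    [0.8,[0,0,0],[0,0,-0.28]],
    [0.8,[0,0,0],[0,0,-0.315]],
    [0.8,[0,0,0],[0,0,-0.35]],
    [0.8,[0,0,0],[0,0,-0.385]],
    [0.8,[0,0,0],[0,0,-0.385]]
  ]
}}

```text
t: 41.37
tool_pos: [0.651, -0.167, 0.0447]
tool_rot: [1.788, 2.578, 0.005]
contact_force: [-0.3, -0.7, 6.3]
opening: 0.0131
grip_force: 43.2
```

Emit:
{"name": "jog_arm", "arguments": {
  "deltas": [
    [0.8,[0,0,0],[0,0,-0.03]],
    [0.8,[0,0,0],[0,0,-0.06]],
    [0.8,[0,0,0],[0,0,-0.07]],
    [0.8,[0,0,0],[0,0,-0.07]],
    [0.8,[0,0,0],[0,0,-0.07]]
  ]
}}

```text
t: 41.78
tool_pos: [0.6511, -0.167, 0.0446]
tool_rot: [2.051, 2.374, 0.005]
contact_force: [0.1, -0.1, 5.1]
opening: 0.0127
grip_force: 46.4
```

Run:
```python
from h import *
o=st(); print(o["wrist_torque"].round(2))
```

```text
t 41.78 pos [ 0.6511 -0.167   0.0446] ydir 8.3 z [ 0.006 -0.    -1.   ] q [-0.36  0.33  1.63  0.    1.18 -0.51] F [ 0.1 -0.1  5.1] open 0.0127 grip 46.4
[-0.06  0.06  0.9 ]
```

Emit:
{"name": "jog_arm", "arguments": {
  "deltas": [
    [0.8,[0,0,0],[0,0,0.01]],
    [0.1,[0,0,0],[0,0,0.01]],
    [0.1,[0,0,0],[0,0,0.01]],
    [0.1,[0,0,0.04],[0,0,0.01]],
    [0.1,[0,0,0.14],[0,0,0.01]],
    [0.1,[0,0,0.24],[0,0,0.01]],
    [0.1,[0,0,0.34],[0,0,0.01]],
    [0.1,[-0.1,0.1,0.44],[0,0,0.01]],
    [0.1,[-0.2,0.2,0.5],[0,0,0.01]],
    [0.1,[-0.25,0.3,0.5],[0,0,0.01]],
    [0.1,[-0.25,0.4,0.5],[0,0,0.01]],
    [0.1,[-0.25,0.5,0.5],[0,0,0.01]]
  ]
}}

```text
t: 42.78
tool_pos: [0.554, -0.0024, 0.2407]
tool_rot: [2.023, 2.401, 0.005]
contact_force: [1.1, 0.9, 0.8]
opening: 0.0384
grip_force: 0.0
```

Emit:
{"name": "jog_arm", "arguments": {
  "deltas": [
    [0.1,[0,0.1,0],[0,0,0]],
    [0.1,[0,0.2,0],[0,0,0]],
    [0.1,[0,0.3,0],[0,0,0]],
    [0.1,[0,0.3,0],[0,0,0]],
    [0.1,[0,0.3,0],[0,0,0]]
  ]
}}

```text
t: 43.2
tool_pos: [0.5546, 0.1187, 0.2389]
tool_rot: [-2.016, -2.409, -0.003]
contact_force: [-0.2, -0.3, -0.7]
opening: 0.0387
grip_force: 0.0
```

Run:
```python
from h import *
st(); im=snap("top","t3.png")
cv2.imwrite("pics/t3c.png",cv2.resize(im[165:255,315:430],None,fx=6,fy=6,interpolation=cv2.INTER_CUBIC))
```

```text
t 43.20 pos [0.5546 0.1187 0.2389] ydir 10.1 z [ 0.001  0.002 -1.   ] q [ 0.08 -0.09  1.74  0.    1.49 -0.1 ] F [-0.2 -0.3 -0.7] open 0.0387 grip 0.0
```

View pics/t3c.png

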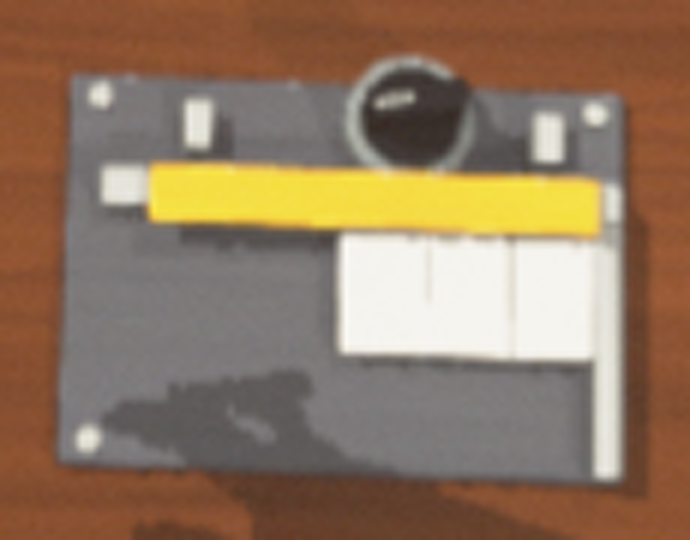

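The knob mark at (395,100) has turned about 80°. The rail (y≈200) covers the bar ends, and the bars sit in a tight, square row at (340–595, 235–355). Handing in.

```bash
python3 -c "
from station import ctrl
print(ctrl.finish_job())"
```

```text
the job is handed in; nothing more can be done
None
```

I handed the job in: all three silver bars lie smooth face up, tight and square in the jig corner, with the clamp knob turned past its detent and the rail over the bar ends; no verdict was returned.

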